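Fit the missing U-bolt on the packing bench's bin rail

ROBOT

A 7-joint arm with a two-finger parallel gripper is mounted at the origin on the work surface. World frame = base frame: x ahead of the robot, y to its left, z up, the work surface at z = 0. Lengths are in mm, angles in rad, forces in N, time in s.
With the tool pointing down it reaches from about 425 to 875 mm from the base axis. Payload 4.7 kg.
Tool frame: the origin (TCP) lies at the very end of the fingers, on their centre line; the grasp point (between the pads) lies bot.tcp_to_grasp behind it (bot.tcp_to_grasp is the distance from the TCP to the grasp point, in mm); z points along the fingers, y is the direction in which the jaws open and shut (so a half turn about z gives the same grasp; the last joint's range is limited). The gripper opens to 87 mm and grips with 3 to 60 N. Pads are 19 mm wide; open, the fingers measure 117 mm over their backs; the gripper's body (75 mm by 190 mm) begins 51 mm behind the grasp point.
Start: joints at [-1.333, 0.321, -0.07, 1.45, 0.023, 1.371, -0.057], TCP at [144.285, 633.804, 222.587] pointing down, gripper open.
Joint ranges: [-2.86, 2.86], [-0.3, 2.09], [-1.38, 1.24], [0.06, 2.45], [-1.56, 4.7], [0.09, 2.05], [-2.69, 2.69]. Speed limits (rad/s): [2.57, 2.57, 3.14, 3.14, 3.14, 3.14, 3.14].

INTERFACE

Orientations are given as a unit quaternion [x, y, z, w].
In Python, from station import bot, optics, job gives the robot as it stands.
- The arm moves only by the tool carry_out, never from a script. Its argument "steps" is a list of rows, each an object with "xyz": the shift along the tool's x, y, z in cm, a list of three; "spin": the turn about the tool's z in rad. A call has 1 to 10 rows; each row is the pose to reach, as a shift and turn from the pose commanded when the call began, along the tool's axes at that moment; what a row does not reach only later rows make up. A row lasts 1/10 s, in which the tool goes at most 50 mm and 8.59 degrees, less where a joint would pass 70% of its speed; a pose out of reach is approached as far as the arm can. A call with a gripper value outside its range is refused whole. "claw" is the opening, from 0 (shut) to 1 (fully open), set as the call begins (left out, the last holds). The fingers move at their own pace and stop on an object; "force" is the grip in N (left out, the last holds). Time passes only in rows, so rows that repeat a pose let the fingers close. It gives the time, the measured TCP pose, the force and the opening at its end, in the units of the state.
- bot.get_state(): the state, without advancing time (a new reading comes with each control period).
- optics.snapshot(name): name is "scene" or "top"; returns the picture (480x640x3 uint8, red, green, blue); there is no depth.
- optics.camera_params(name): a dict with "intrinsics" (3x3 intrinsics, pixels), "k1" (the pictures are not rectified: a ray, as slopes to the right and down, at radius r is drawn at 1 + k1 r^2 times it, then the intrinsics apply), "R" (3x3) and "t" (3): a world point X has camera coordinates R X + t. Camera axes: x right, y down, z forward; pixel columns grow to the right and rows downward; lengths in mm; the calibration is good to about 2 mm. A picture is of the moment at which its call begins. camera_params takes no time and is no camera call.
- job.job_done(): hands the job in, once; it reports no verdict.
The state is a dict: "time_s": time; "joint_positions": joint angles; "dq": joint speeds; "joint_torque": joint torques, N m; "eef_pos": TCP position; "tcp_rot": TCP orientation; "wrist_force": force on the tool from outside, world axes, zero at the start; "moment": the same for the moment, N m; "opening": opening from 0.0 (shut) to 1.0 (fully open).
Only numpy, scipy, OpenCV 4.12 (cv2) and the standard library are available. Lean on these libraries where they do the work, as an engineer would, in place of code of your own. Each camera call takes 0.05 s, during which the arm holds its last target.

TASK

The square bin rail at the back of the packing bench is clamped down at one end only: at the other bracket the U-bolt is still missing. Take the larger of the two loose U-bolts and fit it there: over the rail, both legs down through the two holes of that bracket's saddle plate, fully home with its crown resting flat on the rail, ready for its nuts. Leave the smaller U-bolt, the tape roll and the spanner where they lie.

Things in the scene. Friction and masses are not known exactly. Their poses are not given: they have to be found in the camera images.
- ubolt: Larger loose U-bolt, the one to fit: square bend, bare 8 mm round steel rod, about 90 g. Origin: centre of the crown (cross piece) rod; x points along the legs, y along the crown. Leg centrelines at y = -25.5 and 25.5 mm (43 mm clear between, 59 mm over all); middle 37 mm of the crown straight; rounded tips. Starts lying flat, origin 4 mm up, legs roughly to the robot's left (+y).
- ubolt_tips (a point): Point midway between the larger U-bolt's two leg tips (79 mm from its origin along its x axis).
- ubolt_small: Smaller loose U-bolt of 6 mm rod lying flat on the bench, legs 33 mm apart and 55 mm long, same axes; too small for the rail. Leave it alone.
- rail: Bin rail, fixed: grey painted square tube 40 x 40 mm, 500 mm long, edges rounded 4 mm, along its y axis. Origin on the bench under its middle. Underside 65 mm, top 105 mm above the bench; clear bench under it between the brackets.
- stand_open: Bracket without a U-bolt, fixed, under the rail 160 mm from the rail's middle, at either end: dark steel, 84 mm across the rail, 162 mm along it, 60 mm high, hollow below the plate. Origin on the bench at its middle; y along the rail, x across, z up. With the U-bolt home, the U-bolt's origin is 109 mm above the bench, its tips 30 mm.
- plate_mid (a point): Middle of the open bracket at the top of its steel saddle plate, 65 mm up. The plate (84 across x 120 along the rail, 5 thick) has two round 10 mm holes, 25.5 mm either side of the rail's axis. It was not squared up: plate and holes stand up to 14 mm either way along the rail from this point. This offset is not reported: see or feel it. The plate slides only under 15 N or more.
- stand_done: The same bracket at the other end of the rail, fixed, with its U-bolt already fitted over the rail (crown top 113 mm above the bench) and nutted below; same axes. Small bolt heads hold either plate, 5.5 mm high, 33.5 mm off the rail's axis and 34 mm to either side of the bracket's middle.
- tape: Roll of packing tape, 104 mm diameter, 48 mm high, 76 mm hole, lying flat on the bench; origin at the centre of its underside. Leave it alone.
- spanner: Open-ended steel spanner, 160 mm long, lying on the bench; leave it alone.
There are look-alikes about, which are no part of the job. What is shaped like the stand_open but turquoise is not meant.

How it is judged:
By the outcome, as a careful person would: the job done as asked, in the order asked, and still so for the second after the job is handed in, with the robot touching nothing.
It also fails if it takes over 72 s, if anything falls off the work surface, if the arm or the gripper's body presses on something with over 40 N, if the wrist force passes 120 N, or if a joint passes its speed limit or range.

## Working session

There is one attempt and no reset: what is moved stays moved. The work goes in short steps, Python scripts to look and compute and a tool call to move; the robot and the scene stay as the last step left them, time stands still between calls to the robot, and variables do not carry over. Pictures are saved under pics/ and viewed, and the job is handed in when it is done.

Besides the shell and the picture viewer there is one more tool, called after "Emit:" as name(argument=value, ...), one argument or row to a line, values as JSON. carry_out: Moves the arm, as the interface text tells. Its arguments: {"type":"object","properties":{"steps":{"type":"array"},"claw":{"type":"number"},"force":{"type":"number"}},"required":["steps"]}

```bash
ls; mkdir -p pics
python3 - <<'E'
from station import bot, optics, job
import cv2
print(bot.get_state(), bot.tcp_to_grasp)
for n in("scene","top"):
    im=optics.snapshot(n); cv2.imwrite(f"pics/{n}0.png",im[:,:,::-1]); print(n,optics.camera_params(n))
E
```

```text
pics
{'time_s': 0.0, 'joint_positions': array([-1.33286605,  0.3218194 , -0.07008163,  1.45163456,  0.02262203,
        1.370822  , -0.05690361]), 'dq': array([-0.00162204, -0.00076465, -0.00085135, -0.00101725,  0.00201009,
        0.00070901,  0.00085161]), 'joint_torque': array([-1.03309515e-05, -4.91314960e+01, -4.04216917e-01, -3.12512612e+01,
       -6.39030640e-02,  4.41066083e-02,  2.10506696e-04]), 'eef_pos': array([144.21555846, 633.24123421, 221.48415007]), 'tcp_rot': array([ 1.11667937e-01,  9.93745125e-01, -9.47089801e-04, -4.58457328e-05]), 'wrist_force': array([-0.74496193, -0.28361873, -0.08693646]), 'moment': array([-0.01682358, -0.054099  ,  0.04874428]), 'opening': 0.9990282603818114} 18.700000000000003
scene {'intrinsics': array([[520.45436511,   0.        , 318.44461765],
       [  0.        , 520.45436511, 246.57423122],
       [  0.        ,   0.        ,   1.        ]]), 'k1': -0.13644277088403625, 'R': array([[ 0.58828554,  0.80845183,  0.01804906],
       [ 0.57085388, -0.39937714, -0.71737281],
       [-0.57275297,  0.43232343, -0.69645566]]), 't': array([-287.48267809, -223.91217481, 1365.35943888])}
top {'intrinsics': array([[439.45845774,   0.        , 306.87833512],
       [  0.        , 439.45845774, 237.76667821],
       [  0.        ,   0.        ,   1.        ]]), 'k1': -0.10016655997742159, 'R': array([[ 0.03667137, -0.99932174,  0.00335571],
       [-0.97665556, -0.03655042, -0.21167898],
       [ 0.21165806,  0.00448519, -0.97733349]]), 't': array([-22.49704078, 474.51218117, 820.42587771])}
```

View pics/scene0.png

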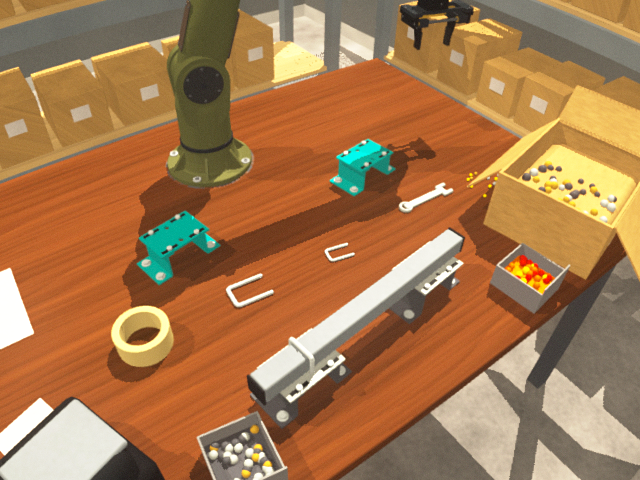

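View pics/top0.png

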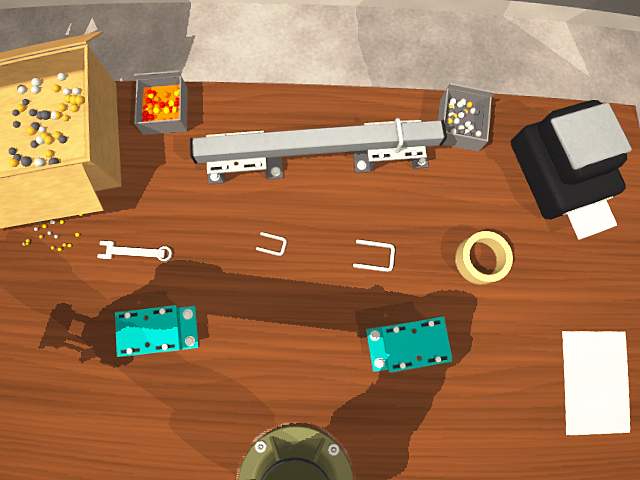

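```bash
cat > h.py <<'E'
import numpy as np, cv2
from station import bot, optics, job
P={n:optics.camera_params(n) for n in("scene","top")}
def proj(n,X):
    p=P[n]; c=np.atleast_2d(X)@p["R"].T+p["t"]; s=c[:,:2]/c[:,2:]
    s=s*(1+p["k1"]*(s**2).sum(1,keepdims=True)); K=p["intrinsics"]
    return s*[K[0,0],K[1,1]]+[K[0,2],K[1,2]]
def ray(n,uv):
    p=P[n];K=p["intrinsics"]
    s=cv2.undistortPoints(np.array([[uv]],float),K,np.array([p["k1"],0,0,0,0.]))[0,0]
    d=p["R"].T@np.array([s[0],s[1],1]); o=-p["R"].T@p["t"]; return o,d
def atz(n,uv,z):
    o,d=ray(n,uv); return o+d*(z-o[2])/d[2]
E
python3 - <<'E'
import cv2
t=cv2.imread("pics/top0.png"); s=cv2.imread("pics/scene0.png")
def crop(im,x,y,w,h,f,n): cv2.imwrite("pics/"+n,cv2.resize(im[y:y+h,x:x+w],None,fx=f,fy=f,interpolation=cv2.INTER_CUBIC))
crop(t,180,110,130,80,6,"c1.png")
crop(t,340,230,70,50,10,"c2.png")
crop(s,380,220,100,110,5,"c3.png")
crop(t,340,110,130,80,6,"c4.png")
E
```

```text
(no output)
```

View pics/c1.png

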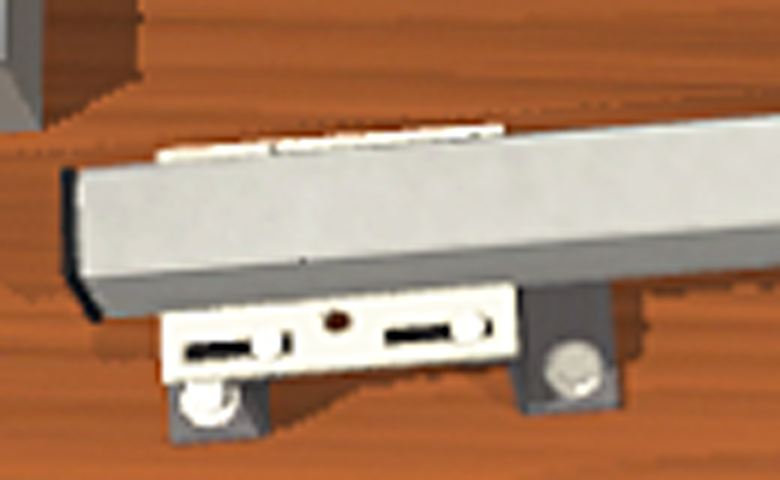

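View pics/c2.png

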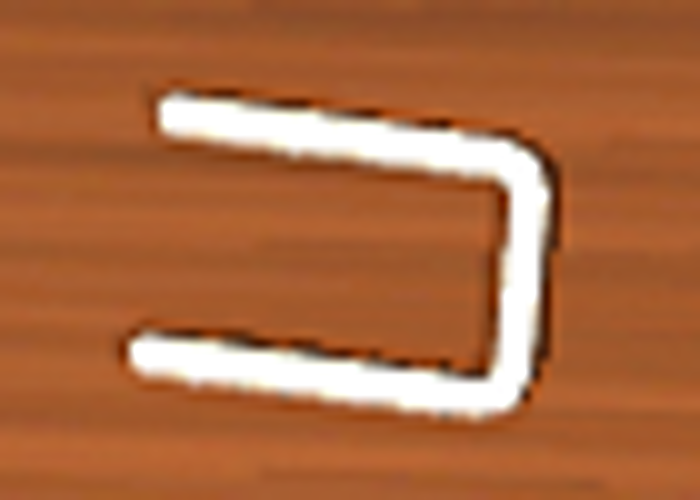

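View pics/c3.png

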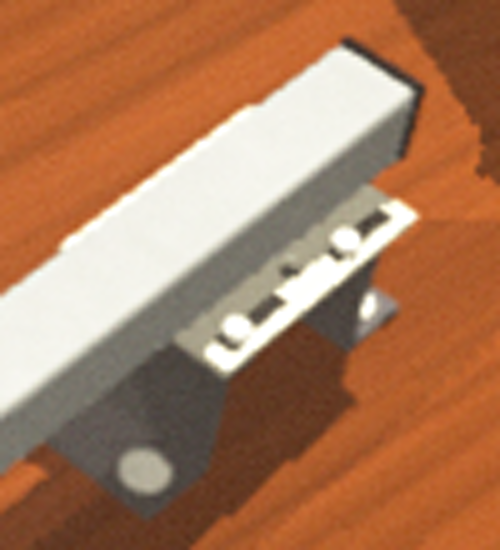

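View pics/c4.png

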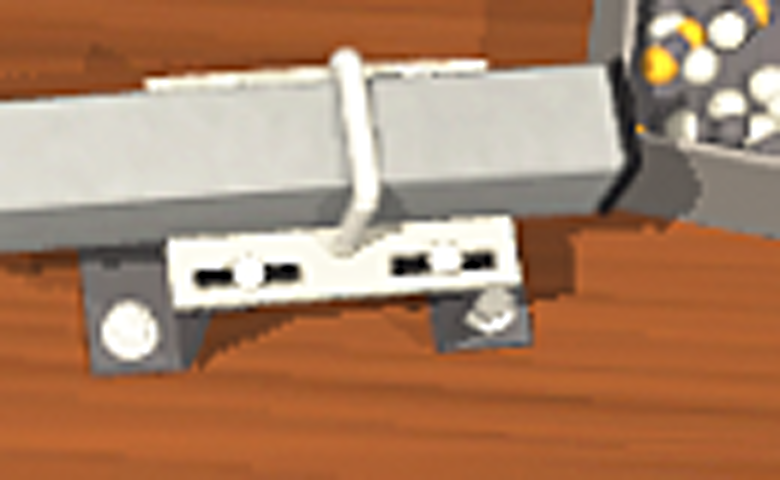

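Run:
```python
from h import *
np.set_printoptions(precision=1,suppress=True)
def c(x,y,f,ox,oy): return ((x+.5)/f-.5+ox,(y+.5)/f-.5+oy)
c1=lambda x,y:c(x,y,6,180,110); c4=lambda x,y:c(x,y,6,340,110); c3=lambda x,y:c(x,y,5,380,220); c2=lambda x,y:c(x,y,10,340,230)
for nm,uv in dict(far_l=c1(80,170),far_r=c1(780,115),near_l=c1(92,276),near_r=c1(780,225),far_r2=c4(605,65),near_r2=c4(620,175),).items(): print(nm,atz("top",uv,105))
print("plate near corners",atz("top",c1(162,384),65),atz("top",c1(519,353),65))
print("hole top",atz("top",c1(338,321),65),"hole scene",atz("scene",c3(290,270),65))
print("bolts top",atz("top",c1(268,343),70),atz("top",c1(470,325),70),"scene",atz("scene",c3(236,326),70),atz("scene",c3(346,240),70))
print("done crown ends",atz("top",c4(346,58),109),atz("top",c4(365,185),109))
for nm,uv in dict(t1=c2(157,114),l1=c2(480,152),t2=c2(128,352),l2=c2(460,392),cr1=c2(527,200),cr2=c2(515,360)).items(): print(nm,atz("top",uv,4))
# scene ends of rail
for x,y in ((345,40),(420,92)): print("scene rail end",atz("scene",c3(x,y),105))
s=cv2.imread("pics/scene0.png")
cv2.imwrite("pics/c5.png",cv2.resize(s[265:315,215:285],None,fx=10,fy=10,interpolation=cv2.INTER_CUBIC))
cv2.imwrite("pics/c6.png",cv2.resize(s[325:430,240:360],None,fx=5,fy=5,interpolation=cv2.INTER_CUBIC))
```

```text
far_l [656.6 227.3 105. ]
far_r [683.6  -2.4 105. ]
near_l [619.3 219.5 105. ]
near_r [644.5  -3.8 105. ]
far_r2 [ 714.4 -264.4  105. ]
near_r2 [ 674.4 -267.7  105. ]
plate near corners [597.4 203.1  65. ] [612.5  82.8  65. ]
hole top [621.9 145.   65. ] hole scene [671.4 151.2  65. ]
bolts top [611.3 167.2  70. ] [620.   99.4  70. ] scene [682.8 109.4  70. ] [675.7 176.8  70. ]
done crown ends [ 710.1 -175.9  109. ] [ 664.5 -181.4  109. ]
t1 [ 482.1 -106.1    4. ]
l1 [ 476.5 -174.     4. ]
t2 [ 431.6 -100.8    4. ]
l2 [ 425.7 -169.8    4. ]
cr1 [ 466.7 -183.8    4. ]
cr2 [ 432.8 -181.2    4. ]
scene rail end [616.9 228.1 105. ]
scene rail end [655.8 230.5 105. ]
```

View pics/c5.png

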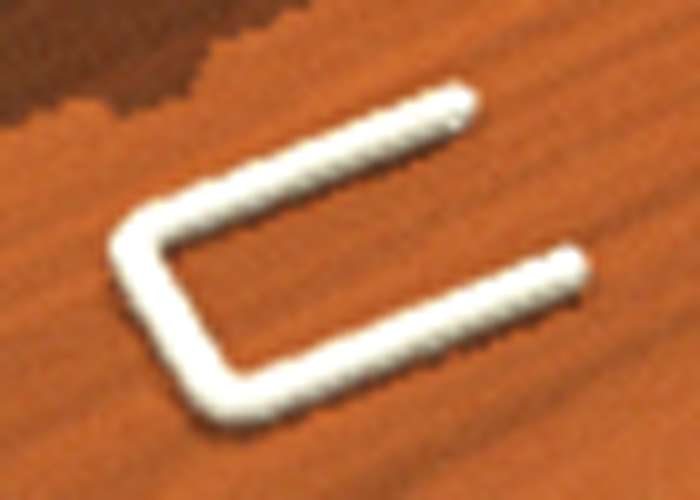

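```bash
cat >> h.py <<'E'
def plan(xyz,jaw,cmd=None,yaw0=None):
    """shift in cm in tool axes & spin; jaw = angle of tool y from world y, ccw"""
    s=bot.get_state(); p=np.array(s["eef_pos"] if cmd is None else cmd)
    from scipy.spatial.transform import Rotation as Rn
    R=Rn.from_quat(s["tcp_rot"]).as_matrix()
    y=R[:,1]; a=np.arctan2(-y[0],y[1])
    sp=-((jaw-a+np.pi/2)%np.pi-np.pi/2)
    return np.round((R.T@(np.array(xyz)-p))/10,3),round(sp,4)
E
python3 - <<'E'
from h import *
np.set_printoptions(precision=2,suppress=True)
c5=lambda x,y:((x+.5)/10-.5+215,(y+.5)/10-.5+265)
for q in((478,98),(588,266),(140,250),(240,395),(185,322)): print(atz("scene",c5(*q),4))
print("tape",atz("top",(458,256),48),atz("top",(485,257),24))
for z in(0,100,200): print("flap",atz("top",(103,212),z),atz("top",(90,35),z))
print(plan((480,250,250),-0.02)); 
s=bot.get_state();print(s["wrist_force"],s["time_s"])
# plan second from the first
E
```

```text
[428.22 -99.59   4.  ]
[ 479.99 -105.67    4.  ]
[ 424.72 -177.43    4.  ]
[ 469.08 -179.74    4.  ]
[ 446.5  -179.34    4.  ]
tape [ 449.67 -308.03   48.  ] [ 453.99 -373.66   24.  ]
flap [526.75 440.55   0.  ] [977.84 549.15  -0.  ]
flap [500.58 390.75 100.  ] [901.68 487.31 100.  ]
flap [474.41 340.95 200.  ] [825.52 425.48 200.  ]
(array([-41.25, -29.93,  -2.79]), np.float64(-0.2038))
[0.1  0.08 0.43] 0.1
```

Run:
```python
from h import *
print(plan((400,230,250),-0.083))
```

```text
(array([-33.892, -33.652,  -2.784]), np.float64(-0.1408))
```

Emit:
carry_out(
  steps=[
    {"xyz": [-33.9,-33.7,-2.8],"spin": -0.14},
    {"xyz": [-33.9,-33.7,-2.8],"spin": -0.14},
    {"xyz": [-33.9,-33.7,-2.8],"spin": -0.14},
    {"xyz": [-33.9,-33.7,-2.8],"spin": -0.14},
    {"xyz": [-33.9,-33.7,-2.8],"spin": -0.14},
    {"xyz": [-33.9,-33.7,-2.8],"spin": -0.14},
    {"xyz": [-33.9,-33.7,-2.8],"spin": -0.14},
    {"xyz": [-33.9,-33.7,-2.8],"spin": -0.14},
    {"xyz": [-33.9,-33.7,-2.8],"spin": -0.14},
    {"xyz": [-33.9,-33.7,-2.8],"spin": -0.14},
  ],
  claw=0.35,
)

```text
time_s: 1.1
eef_pos: [401.9, 225.7, 250.7]
tcp_rot: [0.044, 0.999, -0.0, 0.0]
wrist_force: [1.2, -0.1, -0.5]
opening: 0.36
```

Run:
```python
from h import *
print(bot.get_state()); print(plan((449,-181,80),-0.08))
```

```text
{'time_s': 1.1, 'joint_positions': array([-0.86923482, -0.10948022,  0.27808354,  1.86192045,  0.03120506,
        1.38471057,  0.88353977]), 'dq': array([ 0.23911553, -0.00795516,  0.29600417, -0.03067456,  0.00777167,
        0.0284867 ,  0.55433949]), 'joint_torque': array([ -0.99360667, -24.22418654,  -1.5733391 , -30.81136823,
         0.07411471,   0.19892508,  -0.37293733]), 'eef_pos': array([401.94942725, 225.74012948, 250.73918102]), 'tcp_rot': array([ 4.43653454e-02,  9.99015302e-01, -1.62538485e-04,  3.41738630e-04]), 'wrist_force': array([ 1.17758963, -0.10153466, -0.52279788]), 'moment': array([ 0.03570643, -0.01050428, -0.00639253]), 'opening': 0.3596600816256515}
(array([ -8.28 , -40.092,  17.092]), np.float64(-0.0088))
```

Emit:
carry_out(
  steps=[
    {"xyz": [-8.0,-12,0],"spin": -0.009},
    {"xyz": [-8.0,-12,0],"spin": -0.009},
    {"xyz": [-8.0,-12,0],"spin": -0.009},
    {"xyz": [-8.3,-40.1,10],"spin": -0.009},
    {"xyz": [-8.3,-40.1,14],"spin": -0.009},
    {"xyz": [-8.3,-40.1,14],"spin": -0.009},
    {"xyz": [-8.3,-40.1,14],"spin": -0.009},
    {"xyz": [-8.3,-40.1,14],"spin": -0.009},
    {"xyz": [-8.3,-40.1,14],"spin": -0.009},
    {"xyz": [-8.3,-40.1,14],"spin": -0.009},
  ],
)

```text
time_s: 2.1
eef_pos: [446.1, -181.4, 108.5]
tcp_rot: [0.041, 0.999, -0.001, -0.002]
wrist_force: [0.3, -0.4, 0.3]
opening: 0.353
```

Emit:
carry_out(
  steps=[
    {"xyz": [0,0,0],"spin": 0},
    {"xyz": [0,0,0],"spin": 0},
    {"xyz": [0,0,0],"spin": 0},
  ],
)

```text
time_s: 2.4
eef_pos: [450.0, -174.9, 111.0]
tcp_rot: [0.036, 0.999, 0.0, 0.0]
wrist_force: [-0.2, -0.7, -0.6]
opening: 0.35
```

Run:
```python
from h import *
t=optics.snapshot("top")[:,:,::-1]; s=optics.snapshot("scene")[:,:,::-1]
f=lambda im,x,y:cv2.resize(im[y:y+90,x:x+120],None,fx=5,fy=5,interpolation=cv2.INTER_CUBIC)
cv2.imwrite("pics/a1.png",f(t,320,200)); cv2.imwrite("pics/a2.png",f(s,200,240))
st=bot.get_state();print(st["eef_pos"],st["tcp_rot"],st["wrist_force"],plan((449,-181,1.5),-0.08))
```

```text
[ 450.07835304 -175.06909613  111.13378278] [3.59740518e-02 9.99352455e-01 3.36246920e-04 6.51432928e-04] [-0.39079838  0.0174682   0.07886033] (array([ 0.079, -0.607, 10.963]), np.float64(0.008))
```

View pics/a1.png

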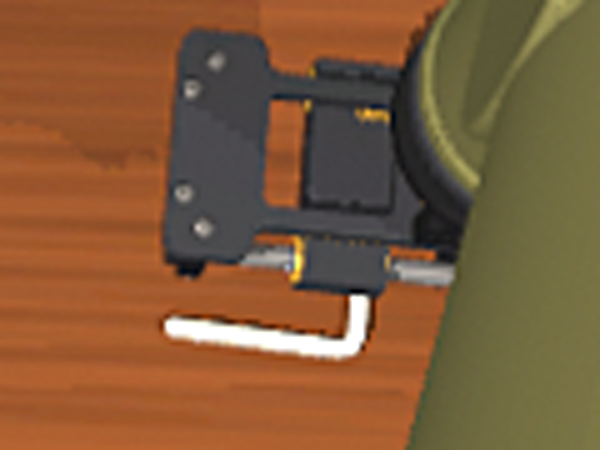

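View pics/a2.png

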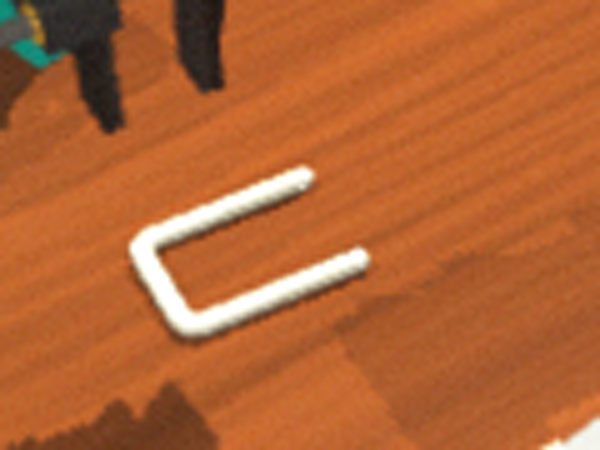

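Run:
```python
from h import *
e=bot.get_state()["eef_pos"]; print(proj("scene",e),proj("scene",[449,-181,4]))
```

```text
[[230.33743516 259.17960134]] [[232.94415765 297.90422901]]
```

Emit:
carry_out(
  steps=[
    {"xyz": [0.1,-0.6,4],"spin": 0.008},
    {"xyz": [0.1,-0.6,7],"spin": 0.008},
    {"xyz": [0.1,-0.6,9],"spin": 0.008},
    {"xyz": [0.1,-0.6,9.5],"spin": 0.008},
    {"xyz": [0.1,-0.6,9.5],"spin": 0.008},
    {"xyz": [0.1,-0.6,9.5],"spin": 0.008},
    {"xyz": [0.1,-0.6,9.5],"spin": 0.008},
  ],
)

```text
time_s: 3.2
eef_pos: [449.0, -182.5, 16.8]
tcp_rot: [0.041, 0.999, 0.0, 0.001]
wrist_force: [-0.5, -0.7, -0.7]
opening: 0.352
```

Run:
```python
from h import *
t=optics.snapshot("top")[:,:,::-1]; s=optics.snapshot("scene")[:,:,::-1]
f=lambda im,x,y:cv2.resize(im[y:y+60,x:x+80],None,fx=8,fy=8,interpolation=cv2.INTER_CUBIC)
cv2.imwrite("pics/b1.png",f(t,330,210)); cv2.imwrite("pics/b2.png",f(s,210,260))
st=bot.get_state();print(st["eef_pos"],st["tcp_rot"],st["wrist_force"],plan((449,-181,1.5),-0.08))
```

```text
[ 448.66241313 -182.46743273   16.52917737] [4.12761575e-02 9.99147199e-01 1.75311137e-04 1.05928028e-03] [ 0.2550917  -0.43159876  0.55446242] (array([-0.018,  0.148,  1.503]), np.float64(-0.0026))
```

View pics/b2.png

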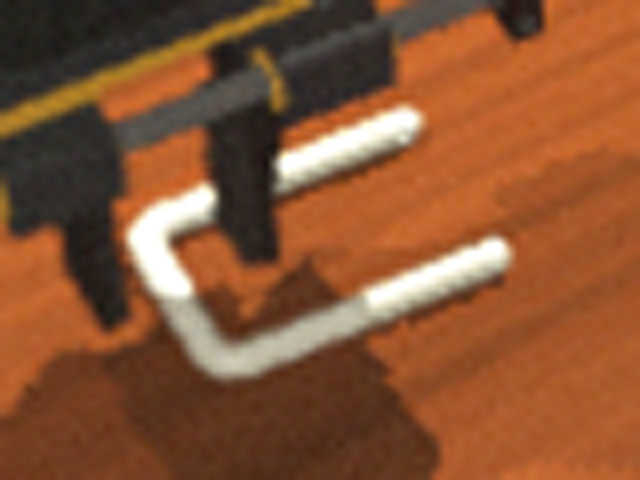

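View pics/b1.png

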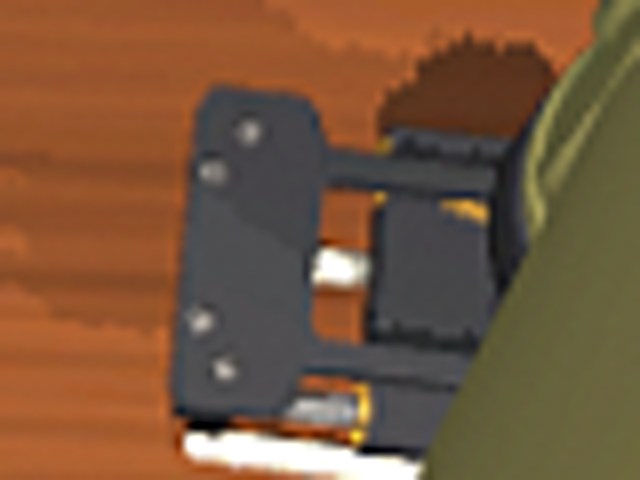

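Emit:
carry_out(
  steps=[
    {"xyz": [0,0.1,0.8],"spin": 0},
    {"xyz": [0,0.1,1.2],"spin": 0},
    {"xyz": [0,0.1,1.5],"spin": 0},
    {"xyz": [0,0.1,1.5],"spin": 0},
    {"xyz": [0,0.1,1.5],"spin": 0},
  ],
)

```text
time_s: 3.8
eef_pos: [447.7, -181.5, 0.5]
tcp_rot: [0.041, 0.999, 0.0, -0.0]
wrist_force: [-1.4, 1.3, 3.0]
opening: 0.348
```

Emit:
carry_out(
  steps=[
    {"xyz": [0,0,0],"spin": 0},
    {"xyz": [0,0,0],"spin": 0},
    {"xyz": [0,0,0],"spin": 0},
    {"xyz": [0,0,0],"spin": 0},
    {"xyz": [0,0,0],"spin": 0},
    {"xyz": [0,0,0],"spin": 0},
  ],
  claw=0,
  force=3,
)

```text
time_s: 4.4
eef_pos: [447.8, -181.5, 0.5]
tcp_rot: [0.041, 0.999, -0.0, 0.0]
wrist_force: [-0.2, -0.3, -0.4]
opening: 0.087
```

Emit:
carry_out(
  steps=[
    {"xyz": [0,0,-1],"spin": 0},
    {"xyz": [0,0,-2],"spin": 0},
    {"xyz": [0,0,-3.5],"spin": 0},
    {"xyz": [0,0,-5],"spin": 0},
    {"xyz": [0,0,-7],"spin": 0},
    {"xyz": [0,0,-9],"spin": 0},
    {"xyz": [0,0,-11],"spin": 0},
    {"xyz": [0,0,-12],"spin": 0},
    {"xyz": [0,0,-12],"spin": 0},
    {"xyz": [0,0,-12],"spin": 0},
  ],
)

```text
time_s: 5.4
eef_pos: [447.7, -181.2, 120.3]
tcp_rot: [0.041, 0.999, 0.0, 0.0]
wrist_force: [-0.3, 0.4, -0.4]
opening: 0.005
```

Run:
```python
from h import *
s=optics.snapshot("scene")[:,:,::-1]
f=lambda im,x,y:cv2.resize(im[y:y+90,x:x+120],None,fx=6,fy=6,interpolation=cv2.INTER_CUBIC)
cv2.imwrite("pics/d2.png",f(s,190,220))
```

```text
(no output)
```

View pics/d2.png

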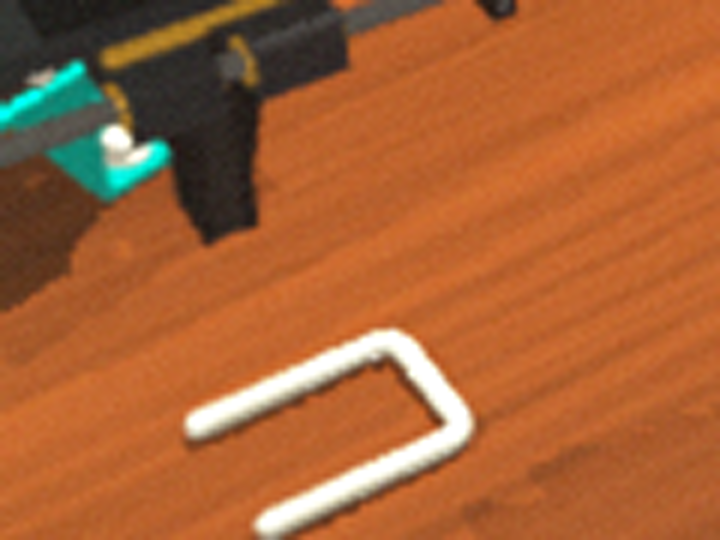

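Run:
```python
from h import *
np.set_printoptions(precision=1,suppress=True)
s=optics.snapshot("top")[:,:,::-1]
f=lambda im,x,y:cv2.resize(im[y:y+90,x:x+120],None,fx=6,fy=6,interpolation=cv2.INTER_CUBIC)
cv2.imwrite("pics/d1.png",f(s,310,210))
c=lambda x,y:((x+.5)/6-.5+190,(y+.5)/6-.5+220)
for q in((190,428),(260,527),(390,343),(460,424),(429,380)): print(atz("scene",c(*q),4))
```

```text
[ 419.5 -191.3    4. ]
[ 470.2 -193.     4. ]
[ 424.8 -116.3    4. ]
[ 469.8 -116.1    4. ]
[ 447.  -114.2    4. ]
```

View pics/d1.png

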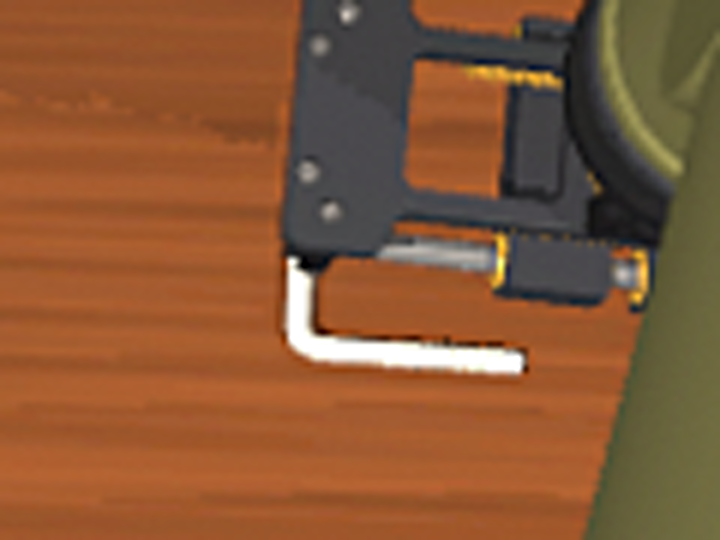

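Run:
```python
from h import *
np.set_printoptions(precision=1,suppress=True)
c=lambda x,y:((x+.5)/6-.5+310,(y+.5)/6-.5+210)
for q in((335,349),(524,362),(301,290)): print(atz("top",c(*q),4))
print(plan((448.7,-117,70),-0.02))
```

```text
[ 426.3 -127.9    4. ]
[ 424.1 -193.5    4. ]
[ 446.5 -115.9    4. ]
(array([0.4, 6.4, 5. ]), np.float64(-0.0628))
```

Emit:
carry_out(
  steps=[
    {"xyz": [0,6.6,0],"spin": -0.053},
    {"xyz": [0,6.6,0],"spin": -0.053},
    {"xyz": [0.2,6.6,4],"spin": -0.053},
    {"xyz": [0.2,6.6,8],"spin": -0.053},
    {"xyz": [0.2,6.6,10],"spin": -0.053},
    {"xyz": [0.2,6.6,10.5],"spin": -0.053},
    {"xyz": [0.2,6.6,10.5],"spin": -0.053},
    {"xyz": [0.2,6.6,10.5],"spin": -0.053},
  ],
  claw=0.35,
)

```text
time_s: 6.3
eef_pos: [452.1, -115.9, 16.3]
tcp_rot: [0.015, 1.0, -0.0, 0.001]
wrist_force: [-0.8, -0.1, 0.2]
opening: 0.35
```

Run:
```python
from h import *
s=optics.snapshot("scene")[:,:,::-1]
f=lambda im,x,y:cv2.resize(im[y:y+90,x:x+120],None,fx=6,fy=6,interpolation=cv2.INTER_CUBIC)
cv2.imwrite("pics/e2.png",f(s,190,220))
st=bot.get_state();print(st["eef_pos"],st["opening"],st["wrist_force"],plan((449.5,-115.5,0.7),-0.03))
```

```text
[ 452.39354028 -115.7798344    16.63759773] 0.3487603180363104 [ 0.21907753  0.44544049 -0.06849928] (array([0.293, 0.019, 1.593]), np.float64(0.0))
```

View pics/e2.png

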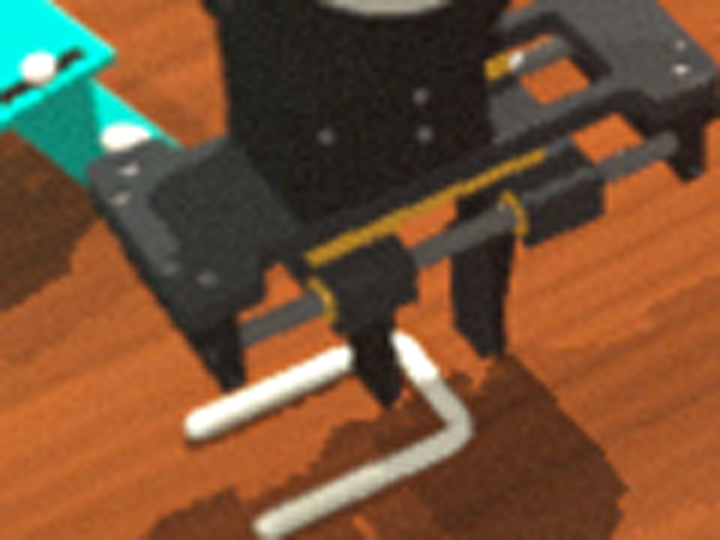

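Emit:
carry_out(
  steps=[
    {"xyz": [0.2,0,0.8],"spin": 0},
    {"xyz": [0.2,0,1.3],"spin": 0},
    {"xyz": [0.2,0,1.6],"spin": 0},
    {"xyz": [0.2,0,1.6],"spin": 0},
    {"xyz": [0.2,0,1.6],"spin": 0},
  ],
)

```text
time_s: 6.85
eef_pos: [449.2, -115.2, 0.4]
tcp_rot: [0.015, 1.0, 0.001, -0.001]
wrist_force: [-4.9, 0.8, 14.0]
opening: 0.35
```

Emit:
carry_out(
  steps=[
    {"xyz": [0,0,0],"spin": 0},
    {"xyz": [0,0,0],"spin": 0},
    {"xyz": [0,0,0],"spin": 0},
    {"xyz": [0,0,0],"spin": 0},
    {"xyz": [0,0,0],"spin": 0},
    {"xyz": [0,0,0],"spin": 0},
  ],
  claw=0,
  force=6,
)

```text
time_s: 7.45
eef_pos: [450.7, -115.8, 0.4]
tcp_rot: [0.015, 1.0, 0.0, 0.001]
wrist_force: [-0.2, -0.1, 6.7]
opening: 0.09
```

Emit:
carry_out(
  steps=[
    {"xyz": [0,0,-0.5],"spin": 0},
    {"xyz": [0,0,-1],"spin": 0},
    {"xyz": [0,0,-1.5],"spin": 0},
    {"xyz": [0,0,-2],"spin": 0},
    {"xyz": [0,0,-2.5],"spin": 0},
    {"xyz": [0,0,-3],"spin": 0},
    {"xyz": [0,0,-3],"spin": 0},
  ],
)

```text
time_s: 8.15
eef_pos: [449.9, -115.5, 30.3]
tcp_rot: [0.015, 1.0, 0.0, 0.001]
wrist_force: [0.7, 0.8, -1.4]
opening: 0.088
```

Run:
```python
from h import *
s=optics.snapshot("scene")[:,:,::-1]
f=lambda im,x,y:cv2.resize(im[y:y+90,x:x+120],None,fx=6,fy=6,interpolation=cv2.INTER_CUBIC)
cv2.imwrite("pics/f2.png",f(s,190,220))
st=bot.get_state();print(st["eef_pos"],st["opening"],st["wrist_force"])
```

```text
[ 449.66898834 -115.39824875   29.96089142] 0.0864261839749084 [ 0.32335922 -0.2630823  -1.05151385]
```

View pics/f2.png

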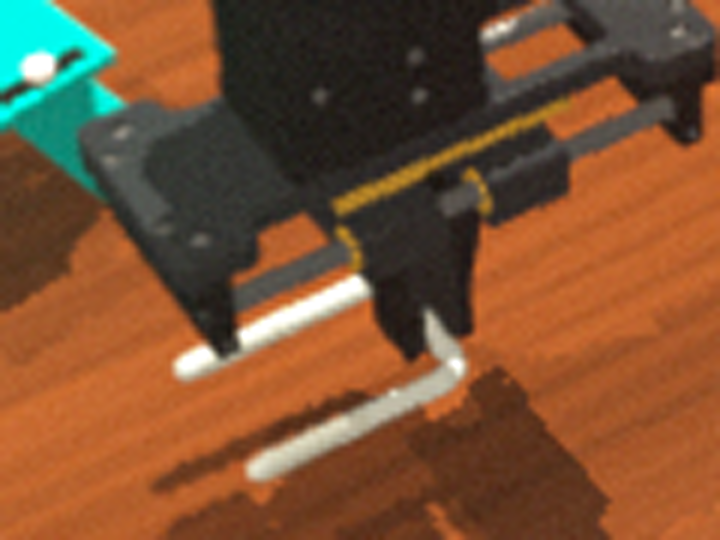

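Run:
```python
from h import *
np.set_printoptions(precision=1,suppress=True)
print(plan((530,-50,30),-0.03)); print(bot.get_state()["joint_positions"])
print("turq",[atz("top",q,60) for q in((367,330),(440,317),(452,362))])
print("small",[atz("top",q,3) for q in((257,235),(284,245),(258,249))])
```

```text
(array([-7.8,  6.8,  0. ]), np.float64(0.0004))
[-0.5  0.1  0.8  2.1 -0.1  0.9  1.9]
turq [array([ 299.2, -124.9,   60. ]), array([ 327.6, -265.1,   60. ]), array([ 243.8, -287.1,   60. ])]
small [array([487.4, 100.1,   3. ]), array([468.2,  42.5,   3. ]), array([457.6,  96.2,   3. ])]
```

Emit:
carry_out(
  steps=[
    {"xyz": [-2,1.5,0],"spin": 0},
    {"xyz": [-4,3,0],"spin": 0},
    {"xyz": [-6,4.5,0],"spin": 0},
    {"xyz": [-8,6,0],"spin": 0},
    {"xyz": [-8,6,0],"spin": 0},
    {"xyz": [-8,6,0],"spin": 0},
    {"xyz": [-8,6,1],"spin": 0},
    {"xyz": [-8,6,2],"spin": 0},
    {"xyz": [-8,6,2.5],"spin": 0},
    {"xyz": [-8,6,2.8],"spin": 0},
  ],
)

```text
time_s: 9.2
eef_pos: [530.0, -58.2, 0.5]
tcp_rot: [0.015, 1.0, -0.0, -0.001]
wrist_force: [0.0, 0.7, 0.3]
opening: 0.089
```

Emit:
carry_out(
  steps=[
    {"xyz": [0,0,0.2],"spin": 0},
    {"xyz": [0,0,0.2],"spin": 0},
    {"xyz": [0,0,0.2],"spin": 0},
  ],
)

```text
time_s: 9.5
eef_pos: [530.1, -58.2, 0.4]
tcp_rot: [0.015, 1.0, 0.001, -0.001]
wrist_force: [-5.8, 1.4, 11.5]
opening: 0.085
```

Run:
```python
from h import *
s=optics.snapshot("scene")[:,:,::-1]
f=lambda im,x,y:cv2.resize(im[y:y+90,x:x+120],None,fx=6,fy=6,interpolation=cv2.INTER_CUBIC)
cv2.imwrite("pics/g2.png",f(s,240,220))
st=bot.get_state();print(st["eef_pos"],st["opening"],st["wrist_force"],st["tcp_rot"])
```

```text
[ 5.30034478e+02 -5.81999505e+01  4.25900604e-01] 0.08655941066798706 [-6.33507828 -0.19773902 11.41812882] [ 1.51722202e-02  9.99884053e-01  5.36518184e-04 -1.18135713e-03]
```

View pics/g2.png

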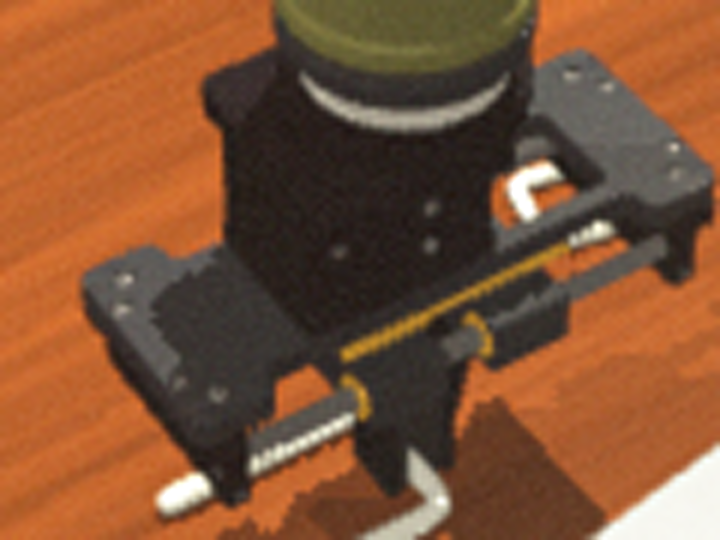

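Emit:
carry_out(
  steps=[
    {"xyz": [0,0,0],"spin": 0},
    {"xyz": [0,0,0],"spin": 0},
    {"xyz": [0,0,0],"spin": 0},
    {"xyz": [0,0,-2],"spin": 0},
    {"xyz": [0,0,-4],"spin": 0},
    {"xyz": [0,0,-7],"spin": 0},
    {"xyz": [0,0,-9],"spin": 0.15},
    {"xyz": [0,0,-9],"spin": 0.3},
    {"xyz": [0,0,-9],"spin": 0.45},
    {"xyz": [0,0,-9],"spin": 0.6},
  ],
  claw=0.3,
)

```text
time_s: 10.55
eef_pos: [531.1, -58.1, 89.7]
tcp_rot: [0.313, 0.95, 0.0, 0.0]
wrist_force: [0.5, -0.6, 0.8]
opening: 0.297
```

Emit:
carry_out(
  steps=[
    {"xyz": [0,0,0],"spin": 0.15},
    {"xyz": [0,0,0],"spin": 0.3},
    {"xyz": [0,0,0],"spin": 0.45},
    {"xyz": [0,0,0],"spin": 0.6},
    {"xyz": [0,0,0],"spin": 0.75},
    {"xyz": [0,0,0],"spin": 0.9},
    {"xyz": [0,0,0],"spin": 0.971},
    {"xyz": [0,0,0],"spin": 0.971},
    {"xyz": [0,0,0],"spin": 0.971},
  ],
  claw=1,
)

```text
time_s: 11.45
eef_pos: [531.0, -58.0, 89.5]
tcp_rot: [0.717, 0.697, -0.0, 0.0]
wrist_force: [-0.0, -0.0, -0.8]
opening: 0.977
```

Run:
```python
from h import *
for n,x,y in(("scene",240,220),("top",270,180)):
    s=optics.snapshot(n)[:,:,::-1]
    cv2.imwrite(f"pics/h{n}.png",cv2.resize(s[y:y+90,x:x+120],None,fx=6,fy=6,interpolation=cv2.INTER_CUBIC))
st=bot.get_state();print(st["eef_pos"],st["opening"],st["wrist_force"],st["tcp_rot"],st["joint_positions"])
```

```text
[531.06093645 -57.94586769  89.52772718] 0.9936693610271451 [ 0.54961332  0.1333945  -0.05539409] [7.17182119e-01 6.96885789e-01 6.60101625e-05 3.42414133e-05] [-0.81213174  0.28030796  0.9950079   1.92448058 -0.26679879  1.07667401
  0.26471707]
```

View pics/hscene.png

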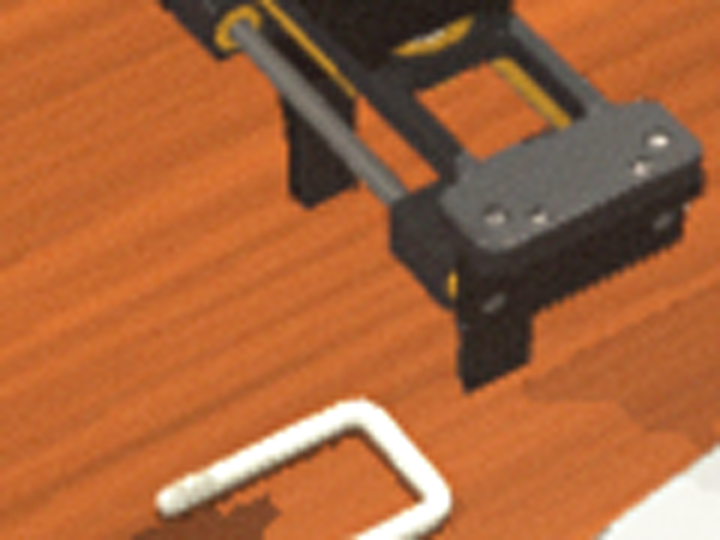

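View pics/htop.png

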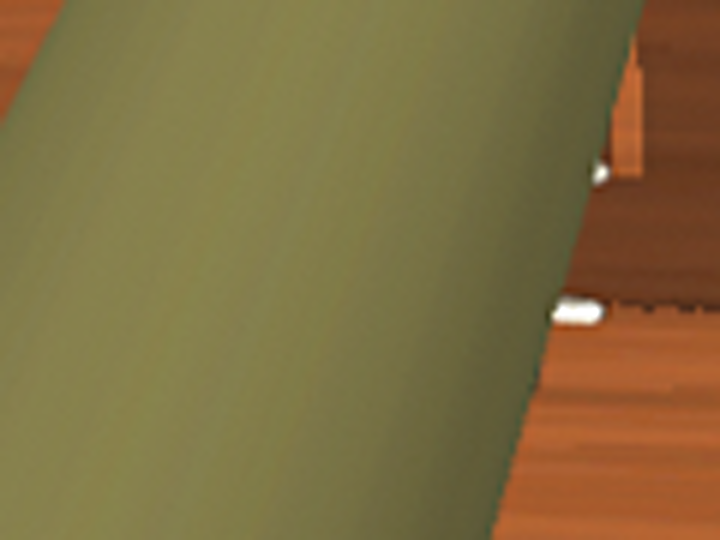

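Emit:
carry_out(
  steps=[
    {"xyz": [-0.25,0,2],"spin": 0},
    {"xyz": [-0.25,0,5],"spin": 0},
    {"xyz": [-0.25,0,7],"spin": 0},
    {"xyz": [-0.25,0,8.3],"spin": 0},
    {"xyz": [-0.25,0,8.8],"spin": 0},
    {"xyz": [-0.25,0,8.8],"spin": 0},
    {"xyz": [-0.25,0,8.8],"spin": 0},
  ],
)

```text
time_s: 12.25
eef_pos: [531.8, -60.5, 2.3]
tcp_rot: [0.718, 0.696, 0.001, 0.001]
wrist_force: [-0.1, 0.6, -0.1]
opening: 0.998
```

Emit:
carry_out(
  steps=[
    {"xyz": [0,0,0],"spin": 0},
    {"xyz": [0,0,0],"spin": 0},
    {"xyz": [0,0,0],"spin": 0},
    {"xyz": [0,0,0],"spin": 0},
    {"xyz": [0,0,0],"spin": 0},
    {"xyz": [0,0,0],"spin": 0},
  ],
  claw=0.2,
  force=8,
)

```text
time_s: 12.85
eef_pos: [531.0, -60.3, 1.6]
tcp_rot: [0.718, 0.696, 0.0, -0.0]
wrist_force: [0.3, 0.1, 0.7]
opening: 0.667
```

Emit:
carry_out(
  steps=[
    {"xyz": [0,0,-0.4],"spin": 0},
    {"xyz": [0,0,-0.8],"spin": 0},
    {"xyz": [0,0,-1.2],"spin": 0},
    {"xyz": [0,0,-1.6],"spin": 0},
    {"xyz": [0,0,-2],"spin": 0},
    {"xyz": [0,0,-2.4],"spin": 0},
    {"xyz": [0,0,-2.8],"spin": 0},
    {"xyz": [0,0,-3.2],"spin": 0},
    {"xyz": [0,0,-3.6],"spin": 0},
    {"xyz": [0,0,-4],"spin": 0},
  ],
)

```text
time_s: 13.85
eef_pos: [530.9, -60.4, 41.9]
tcp_rot: [0.718, 0.696, 0.0, -0.0]
wrist_force: [0.9, 1.0, -0.4]
opening: 0.669
```

Run:
```python
from h import *
for n,x,y in(("scene",240,220),):
    s=optics.snapshot(n)[:,:,::-1]
    cv2.imwrite(f"pics/i{n}.png",cv2.resize(s[y:y+90,x:x+120],None,fx=6,fy=6,interpolation=cv2.INTER_CUBIC))
st=bot.get_state();print(st["eef_pos"],st["opening"],st["wrist_force"],st["tcp_rot"])
```

```text
[531.45331881 -60.4484673   42.4674355 ] 0.6708161284232619 [ 0.64075378  0.62906405 -0.02359215] [7.17659690e-01 6.96393775e-01 4.47648321e-04 2.81012372e-04]
```

View pics/iscene.png

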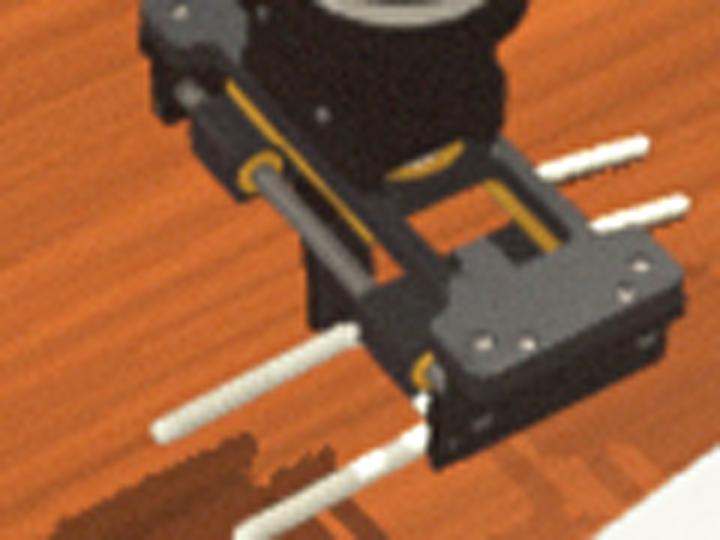

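Emit:
carry_out(
  steps=[
    {"xyz": [0,0,0],"spin": 0},
    {"xyz": [0,0,0],"spin": 0},
    {"xyz": [0,0,0],"spin": 0},
    {"xyz": [0,0,0],"spin": 0},
  ],
  claw=0.2,
  force=4.5,
)

```text
time_s: 14.3
eef_pos: [530.9, -60.3, 41.4]
tcp_rot: [0.718, 0.696, -0.0, -0.0]
wrist_force: [0.1, -0.2, 0.0]
opening: 0.67
```

Run:
```python
from h import *
for n,x,y in(("scene",240,220),):
    s=optics.snapshot(n)[:,:,::-1]
    cv2.imwrite(f"pics/j{n}.png",cv2.resize(s[y:y+90,x:x+120],None,fx=6,fy=6,interpolation=cv2.INTER_CUBIC))
```

```text
(no output)
```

View pics/jscene.png

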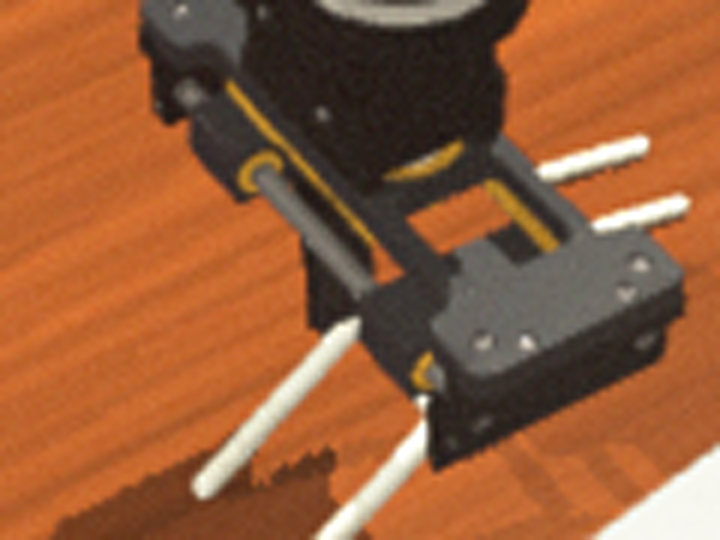

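Emit:
carry_out(
  steps=[
    {"xyz": [0,0,-0.4],"spin": 0},
    {"xyz": [0,0,-0.8],"spin": 0},
    {"xyz": [0,0,-1.2],"spin": 0},
    {"xyz": [0,0,-1.6],"spin": 0},
    {"xyz": [0,0,-2],"spin": 0},
    {"xyz": [0,0,-2.4],"spin": 0},
    {"xyz": [0,0,-2.8],"spin": 0},
    {"xyz": [0,0,-3.2],"spin": 0},
    {"xyz": [0,0,-3.6],"spin": 0},
    {"xyz": [0,0,-4],"spin": 0},
  ],
)

```text
time_s: 15.35
eef_pos: [531.0, -60.4, 81.9]
tcp_rot: [0.718, 0.696, 0.0, -0.0]
wrist_force: [-0.3, -0.0, -0.6]
opening: 0.669
```

Run:
```python
from h import *
for n,x,y in(("scene",240,200),):
    s=optics.snapshot(n)[:,:,::-1]
    cv2.imwrite(f"pics/k{n}.png",cv2.resize(s[y:y+100,x:x+120],None,fx=6,fy=6,interpolation=cv2.INTER_CUBIC))
```

```text
(no output)
```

View pics/kscene.png

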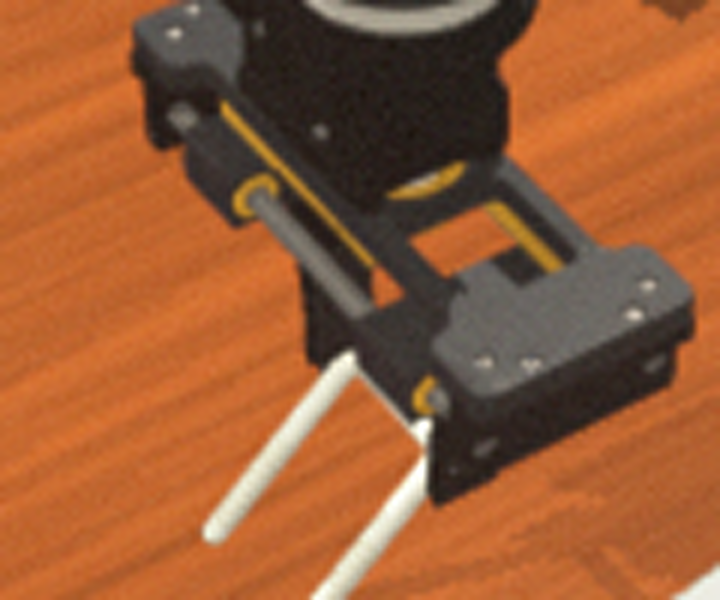

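Emit:
carry_out(
  steps=[
    {"xyz": [0,0,-0.5],"spin": 0},
    {"xyz": [0,0,-1],"spin": 0},
    {"xyz": [0,0,-1],"spin": 0},
    {"xyz": [0,0,-1],"spin": 0},
    {"xyz": [0,0,-1],"spin": 0},
  ],
  claw=0.2,
  force=3.5,
)

```text
time_s: 15.9
eef_pos: [530.8, -60.3, 91.4]
tcp_rot: [0.718, 0.696, -0.0, -0.0]
wrist_force: [-0.2, 0.1, -0.4]
opening: 0.672
```

Run:
```python
from h import *
for n,x,y in(("scene",240,200),):
    s=optics.snapshot(n)[:,:,::-1]
    cv2.imwrite(f"pics/l{n}.png",cv2.resize(s[y:y+100,x:x+120],None,fx=6,fy=6,interpolation=cv2.INTER_CUBIC))
```

```text
(no output)
```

View pics/lscene.png

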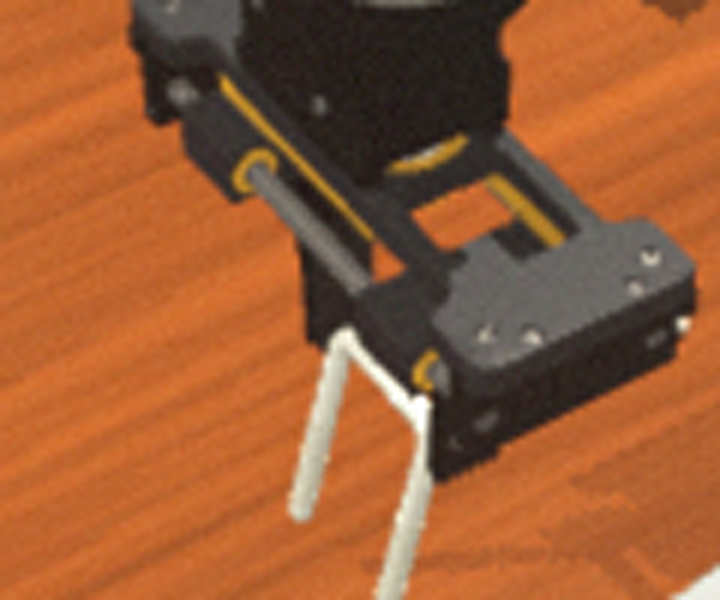

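```bash
cat > tilt.py <<'E'
from h import *
from scipy.optimize import least_squares
from scipy.spatial.transform import Rotation as Rn
def model(p,s):
    # p: along-rail(tool x) offset, jaw offset, crown z rel TCP, tilt(tool-x direction of tips), roll
    R=Rn.from_quat(s["tcp_rot"]).as_matrix(); tx,ty,tz=R.T
    up=-tz
    o=s["eef_pos"]+p[0]*tx+p[1]*ty+p[2]*up
    leg=np.cos(p[3])*tz+np.sin(p[3])*tx
    leg=leg*np.cos(p[4])+ty*np.sin(p[4]); cr=ty*np.cos(p[4])-(-0*tx)+(-np.sin(p[4]))*tz
    return o,leg,cr
def pts(p,s):
    o,l,c=model(p,s)
    return {"c+":o+18*c,"c-":o-18*c,"t+":o+25.5*c+75*l,"t-":o-25.5*c+75*l,"l+":o+25.5*c+12*l,"l-":o-25.5*c+12*l}
E
python3 - <<'E'
from tilt import *
s=bot.get_state(); c=lambda x,y:((x+.5)/6-.5+240,(y+.5)/6-.5+200)
for t in (0,-.1,-.2,-.3):
  q=pts([-6,0,10,t,0],s); print(t,{k:np.round((proj("scene",v)[0]+.5-[240,200])*6-.5) for k,v in q.items()})
E
```

```text
0 {'c+': array([418., 424.]), 'c-': array([354., 353.]), 't+': array([429., 598.]), 't-': array([343., 499.]), 'l+': array([431., 466.]), 'l-': array([341., 366.])}
-0.1 {'c+': array([418., 424.]), 'c-': array([354., 353.]), 't+': array([410., 608.]), 't-': array([324., 508.]), 'l+': array([428., 467.]), 'l-': array([338., 367.])}
-0.2 {'c+': array([418., 424.]), 'c-': array([354., 353.]), 't+': array([390., 615.]), 't-': array([305., 515.]), 'l+': array([424., 468.]), 'l-': array([335., 368.])}
-0.3 {'c+': array([418., 424.]), 'c-': array([354., 353.]), 't+': array([371., 621.]), 't-': array([286., 520.]), 'l+': array([421., 469.]), 'l-': array([332., 369.])}
```

Emit:
carry_out(
  steps=[
    {"xyz": [-1.2,0,0],"spin": 0},
    {"xyz": [0,0,0],"spin": 0},
    {"xyz": [-1.2,0,0],"spin": 0},
    {"xyz": [0,0,0],"spin": 0},
    {"xyz": [-1.2,0,0],"spin": 0},
    {"xyz": [0,0,0],"spin": 0},
    {"xyz": [-0.8,0,0],"spin": 0},
    {"xyz": [0,0,0],"spin": 0},
    {"xyz": [0,0,0],"spin": 0},
    {"xyz": [0,0,0],"spin": 0},
  ],
  claw=0.2,
  force=3,
)

```text
time_s: 16.95
eef_pos: [531.0, -59.9, 91.5]
tcp_rot: [0.717, 0.697, 0.0, -0.0]
wrist_force: [0.7, -0.9, -1.5]
opening: 0.673
```

Run:
```python
from h import *
for n,x,y in(("scene",240,200),):
    s=optics.snapshot(n)[:,:,::-1]
    cv2.imwrite(f"pics/m{n}.png",cv2.resize(s[y:y+110,x:x+120],None,fx=5,fy=5,interpolation=cv2.INTER_CUBIC))
```

```text
(no output)
```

View pics/mscene.png

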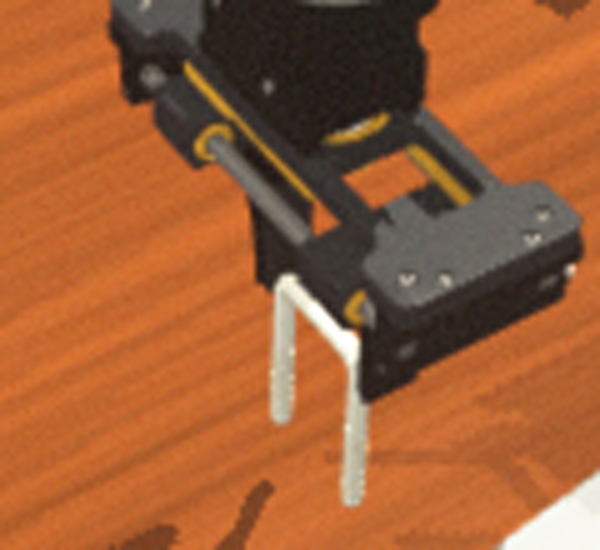

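Emit:
carry_out(
  steps=[
    {"xyz": [0,0,0],"spin": 0},
    {"xyz": [0,0,0],"spin": 0},
    {"xyz": [0,0,-1],"spin": 0},
    {"xyz": [0,0,-3],"spin": 0},
    {"xyz": [0,0,-6],"spin": 0},
    {"xyz": [0,0,-9],"spin": 0},
    {"xyz": [0,0,-11],"spin": 0},
    {"xyz": [0,0,-12],"spin": 0},
    {"xyz": [0,0,-12],"spin": 0},
    {"xyz": [0,0,-12],"spin": 0},
  ],
  claw=0.2,
  force=15,
)

```text
time_s: 18.0
eef_pos: [530.5, -60.2, 210.9]
tcp_rot: [0.718, 0.696, -0.0, -0.0]
wrist_force: [-0.8, 0.8, -0.8]
opening: 0.66
```

Run:
```python
from h import *
for n,x,y in(("scene",240,140),):
    s=optics.snapshot(n)[:,:,::-1]
    cv2.imwrite(f"pics/n{n}.png",cv2.resize(s[y:y+120,x:x+120],None,fx=5,fy=5,interpolation=cv2.INTER_CUBIC))
st=bot.get_state();print(st["eef_pos"],st["opening"],plan((645,142,215),-1.456))
```

```text
[530.22139942 -60.2329339  210.4799032 ] 0.6632582851348523 (array([20.558, 10.866, -0.475]), np.float64(-0.1447))
```

View pics/nscene.png

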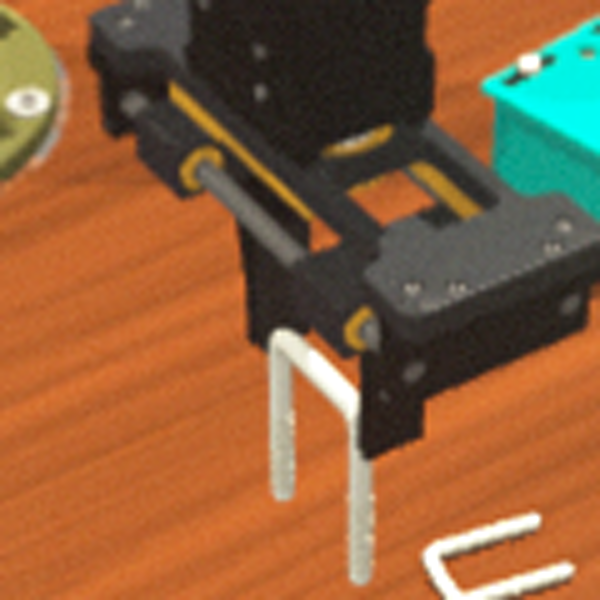

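Emit:
carry_out(
  steps=[
    {"xyz": [2,1,-0.5],"spin": 0},
    {"xyz": [5,2.7,-0.5],"spin": -0.03},
    {"xyz": [8,4.3,-0.5],"spin": -0.06},
    {"xyz": [11,5.9,-0.5],"spin": -0.09},
    {"xyz": [14,7.5,-0.5],"spin": -0.12},
    {"xyz": [17,9.1,-0.5],"spin": -0.144},
    {"xyz": [19.5,10.3,-0.5],"spin": -0.144},
    {"xyz": [20.6,10.9,-0.5],"spin": -0.144},
    {"xyz": [20.6,10.9,-0.5],"spin": -0.144},
    {"xyz": [20.6,10.9,-0.5],"spin": -0.144},
  ],
)

```text
time_s: 19.05
eef_pos: [645.7, 140.7, 216.0]
tcp_rot: [0.666, 0.746, -0.001, 0.0]
wrist_force: [-0.1, -0.1, -0.3]
opening: 0.658
```

Emit:
carry_out(
  steps=[
    {"xyz": [0,0,0],"spin": 0},
    {"xyz": [0,0,0],"spin": 0},
  ],
)

```text
time_s: 19.25
eef_pos: [645.9, 140.5, 217.1]
tcp_rot: [0.667, 0.745, 0.0, -0.0]
wrist_force: [0.9, -0.2, -0.2]
opening: 0.659
```

Run:
```python
from h import *
for n,x,y,w,h in(("scene",360,180,130,120),("top",180,80,130,100)):
    s=optics.snapshot(n)[:,:,::-1]; cv2.imwrite(f"pics/o{n}_full.png",s)
    cv2.imwrite(f"pics/o{n}.png",cv2.resize(s[y:y+h,x:x+w],None,fx=6,fy=6,interpolation=cv2.INTER_CUBIC)[:600])
st=bot.get_state();print(st["eef_pos"],st["opening"],st["tcp_rot"],plan((645,142,215),-1.456))
```

```text
[645.96733845 141.23586221 217.03891676] 0.6662541887791764 [ 6.66229534e-01  7.45746631e-01  4.03435228e-04 -8.11584024e-05] (array([ 0.087, -0.088,  0.204]), np.float64(-0.0023))
```

View pics/oscene.png

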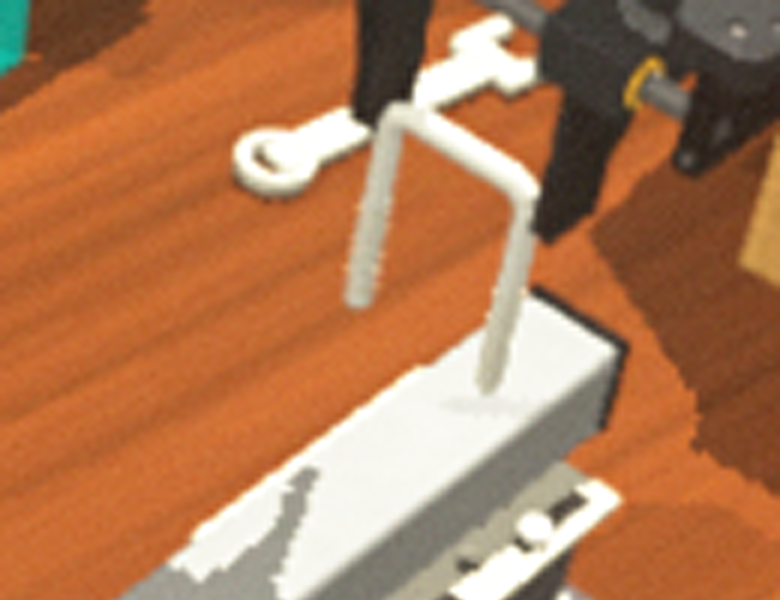

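View pics/otop.png

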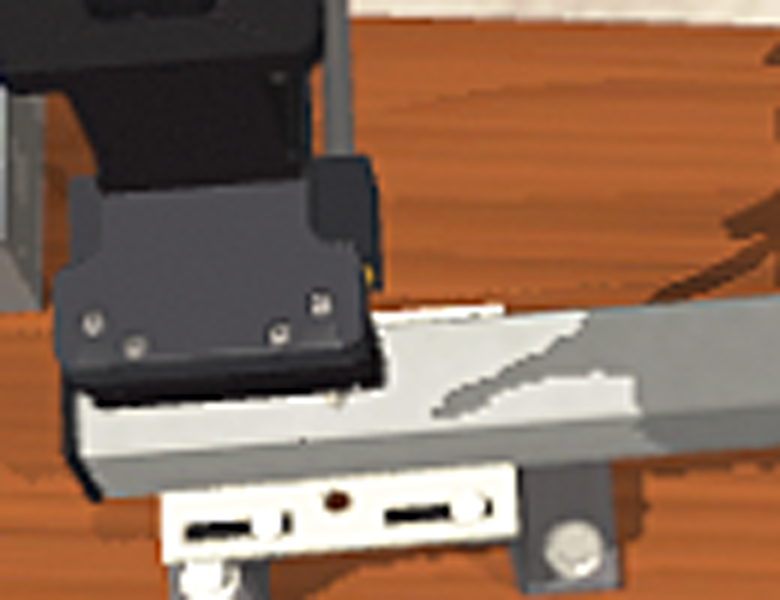

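```bash
cat > fit.py <<'E'
from tilt import *
def fit(s,n,off,f,tipL,tipR,legL,legR,crown,sw=1):
    # L leg is ty-negative side if sw=1
    px=lambda q:(np.array(q,float)+.5)/f-.5+np.array(off)
    pr=lambda X:proj(n,X)[0]
    def lined(q,A,B):
        a,b=pr(A),pr(B); d=(b-a)/np.linalg.norm(b-a); e=px(q)-a; return e[0]*d[1]-e[1]*d[0]
    def res(p):
        o,l,c=model(p,s); r=[]
        for sg,t,lg in((-sw,tipL,legL),(sw,tipR,legR)):
            r+=list(pr(o+sg*25.5*c+79*l)-px(t))
            for q in lg: r.append(lined(q,o+sg*25.5*c+8*l,o+sg*25.5*c+79*l))
        for q in crown: r.append(lined(q,o-18*c,o+18*c))
        return np.array(r)
    z=least_squares(res,[-6,0,10,0,0]); return z.x,np.abs(z.fun).max()
E
python3 - <<'E'
from fit import *
np.set_printoptions(precision=3,suppress=True)
s=bot.get_state()
p,r=fit(s,"scene",(360,180),6,(357,307),(487,393),[(388,140),(375,210),(365,270)],[(524,210),(510,285),(497,345)],[(420,113),(450,135),(480,154),(510,174)])
print(p,r); o,l,c=model(p,s); print("tips",o+79*l,"crown",o, "dir",l,c)
h=np.array([646.7,148.1,0]); ax=np.array([-.1146,.9934,0]); pe=np.array([.9934,.1146,0])
print("tip to hole: along",(h-o-79*l)@ax,"across",(h-o-79*l)@pe)
E
```

```text
[-4.427 -3.088 11.272 -0.021  0.028] 0.7663233342152159
tips [645.8   135.156 149.355] crown [643.391 136.482 228.307] dir [ 0.03  -0.017 -0.999] [0.993 0.112 0.028]
tip to hole: along 12.755369894621788 across 2.377838438657213
```

Emit:
carry_out(
  steps=[
    {"xyz": [0.5,0.1,0.5],"spin": -0.003},
    {"xyz": [1.0,0.2,1.2],"spin": -0.003},
    {"xyz": [1.3,0.2,2.2],"spin": -0.003},
    {"xyz": [1.3,0.2,3.0],"spin": -0.003},
    {"xyz": [1.3,0.2,3.4],"spin": -0.003},
    {"xyz": [1.3,0.2,3.4],"spin": -0.003},
    {"xyz": [1.3,0.2,3.4],"spin": -0.003},
    {"xyz": [1.3,0.2,3.4],"spin": -0.003},
  ],
)

```text
time_s: 20.15
eef_pos: [647.0, 155.1, 183.1]
tcp_rot: [0.665, 0.747, 0.0, 0.0]
wrist_force: [-0.7, 0.3, -0.9]
opening: 0.659
```

```bash
cat > look.py <<'E'
import sys
from h import *
k=sys.argv[1]
for n,x,y,w,h in(("scene",360,180,130,100),("top",180,90,130,100)):
    s=optics.snapshot(n)[:,:,::-1]; cv2.imwrite(f"pics/{k}{n}_full.png",s)
    cv2.imwrite(f"pics/{k}{n}.png",cv2.resize(s[y:y+h,x:x+w],None,fx=6,fy=6,interpolation=cv2.INTER_CUBIC)[:600])
st=bot.get_state();print(st["time_s"],st["eef_pos"],st["opening"],st["tcp_rot"],st["wrist_force"],plan((645,142,215),-1.456))
E
python3 look.py p
```

```text
20.25 [646.90991243 155.23189115 183.05105773] 0.6596650976491216 [6.64647246e-01 7.47157184e-01 3.70859433e-04 2.09071238e-04] [ 0.47323003  0.23607766 -2.01178737] (array([-1.291, -0.341, -3.195]), np.float64(0.002))
```

View pics/pscene.png

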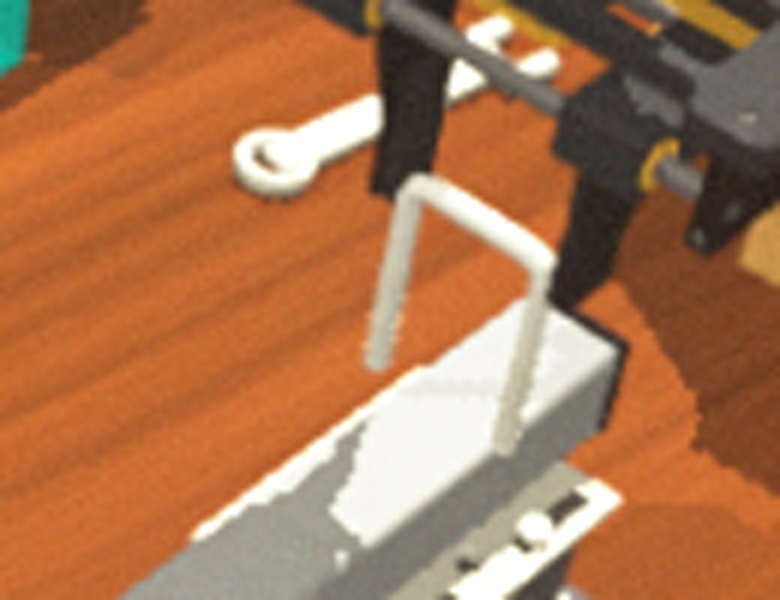

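View pics/ptop.png

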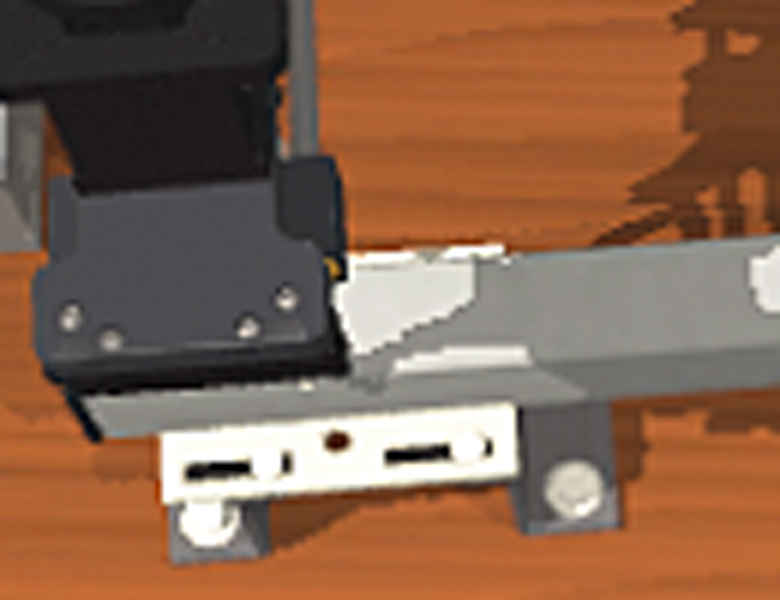

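Run:
```python
from fit import *
np.set_printoptions(precision=3,suppress=True)
s=bot.get_state()
p,r=fit(s,"scene",(360,180),6,(376,371),(505,455),[(404,210),(392,280),(382,335)],[(543,275),(528,350),(515,410)],[(440,184),(470,203),(500,222),(525,238)])
print(p,r); o,l,c=model(p,s); print("tips",o+79*l,"crown",o, "dir",l,c)
print("tip-",o+79*l-25.5*c,"tip+",o+79*l+25.5*c)
c1=lambda x,y:((x+.5)/6-.5+360,(y+.5)/6-.5+180)
hs=atz("scene",c1(467,566),65); print("hole+",hs)
ax=np.array([-.1146,.9934,0]); pe=np.array([.9934,.1146,0]);d=hs-o-79*l-25.5*c
print(d@ax,d@pe)
ct=lambda x,y:((x+.5)/6-.5+180,(y+.5)/6-.5+90)
z=(o+79*l)[2]
print("top tip-",atz("top",ct(306,384),z+1), "hole-",atz("top",ct(337,441),65), "z",z)
print("proj of tip- in top", (proj("top",o+78*l-25.5*c)[0]+.5-[180,90])*6-.5)
# rail edges in scene: far edge line, near edge line at z=105 
print("rail edge pts scene",atz("scene",c1(545,295),105),atz("scene",c1(400,380),105),atz("scene",c1(625,348),105),atz("scene",c1(370,545),105))
```

```text
[-18.538   4.909  26.872  -0.022   0.041] 0.4127656149977234
tips [657.375 136.023 131.011] crown [653.923 137.384 209.924] dir [ 0.044 -0.017 -0.999] [0.992 0.116 0.041]
tip- [632.071 133.056 129.955] tip+ [682.68  138.991 132.066]
hole+ [671.825 150.281  65.   ]
12.45976570187296 -9.48953262360069
top tip- [614.183 144.259 132.011] hole- [621.918 145.352  65.   ] z 131.01085255744633
proj of tip- in top [346.217 333.859]
rail edge pts scene [621.493 228.659 105.   ] [622.869 158.821 105.   ] [655.143 231.661 105.   ] [670.349  99.186 105.   ]
```

```bash
cat > fit2.py <<'E'
from tilt import *
def fit2(s,obs,tops=(),off=(360,180),f=6,ft=6,offt=(180,90),sb=1.0):
    tipL,tipR,legL,legR,crown=obs
    px=lambda q,o=off,g=f:(np.array(q,float)+.5)/g-.5+np.array(o)
    def res(p):
        bs,bt=p[5:7],p[7:9]
        pr=lambda X:proj("scene",X)[0]+bs
        def lined(q,A,B):
            a,b=pr(A),pr(B); d=(b-a)/np.linalg.norm(b-a); e=px(q)-a; return e[0]*d[1]-e[1]*d[0]
        o,l,c=model(p,s); r=[]
        for sg,t,lg in((-1,tipL,legL),(1,tipR,legR)):
            r+=list(pr(o+sg*25.5*c+78*l)-px(t))
            for q in lg: r.append(lined(q,o+sg*25.5*c+8*l,o+sg*25.5*c+78*l))
        for q in crown: r.append(lined(q,o-18*c,o+18*c))
        for q in tops: r+=list(proj("top",o-25.5*c+79*l)[0]+bt-px(q,offt,ft))
        r+=list((p[2:3]-11.5)/1.5)+list(p[1:2]/0.5)+list(p[4:5]/.01)+list(p[5:9]/sb)
        return np.array(r)
    z=least_squares(res,[-6,0,11,0,0,0,0,0,0]); return z.x,np.abs(z.fun).max()
E
python3 - <<'E'
from fit2 import *
np.set_printoptions(precision=3,suppress=True)
s=bot.get_state()
ob=((376,371),(505,455),[(404,210),(392,280),(382,335)],[(543,275),(528,350),(515,410)],[(440,184),(470,203),(500,222),(525,238)])
ax=np.array([-.1146,.9934,0]); pe=np.array([.9934,.1146,0])
for tops in((),((306,384),)):
    p,r=fit2(s,ob,tops); o,l,c=model(p,s); print(p,r,o+79*l)
    d=np.array([646.9,148,0])-o-79*l; print(d@ax,d@pe)
E
```

```text
[-3.958 -0.064 12.005 -0.043  0.006 -0.265 -0.462  0.     0.   ] 1.1105834836083277 [648.193 148.006 116.129]
0.14230260546037055 -1.2853020043322205
[-2.82  -0.126 11.686 -0.037  0.004 -0.588 -0.285 -0.263  0.344] 1.1355827360916266 [647.825 149.576 115.791]
-1.4592031299253965 -1.0995727218748503
```

Emit:
carry_out(
  steps=[
    {"xyz": [-0.05,-0.1,0.4],"spin": 0},
    {"xyz": [-0.05,-0.1,0.8],"spin": 0},
    {"xyz": [-0.05,-0.1,1.2],"spin": 0},
    {"xyz": [-0.05,-0.1,1.5],"spin": 0},
    {"xyz": [-0.05,-0.1,1.5],"spin": 0},
  ],
)

```text
time_s: 20.75
eef_pos: [645.3, 154.8, 166.8]
tcp_rot: [0.665, 0.747, -0.0, -0.0]
wrist_force: [0.8, -0.3, -0.5]
opening: 0.66
```

Emit:
carry_out(
  steps=[
    {"xyz": [0,0,0.4],"spin": 0},
    {"xyz": [0,0,0.8],"spin": 0},
    {"xyz": [0,0,1.2],"spin": 0},
    {"xyz": [0,0,1.2],"spin": 0},
  ],
)

```text
time_s: 21.15
eef_pos: [645.2, 154.8, 154.7]
tcp_rot: [0.665, 0.747, -0.001, -0.0]
wrist_force: [0.5, -0.4, -0.8]
opening: 0.667
```

```bash
python3 look.py q
```

```text
21.25 [645.62603661 154.79100556 155.42233524] 0.6671975131627197 [ 6.64550805e-01  7.47243081e-01 -6.07222572e-05 -4.75666187e-05] [-0.16157949  0.01412398 -0.3972612 ] (array([-1.263, -0.212, -5.958]), np.float64(0.0022))
```

View pics/qscene.png

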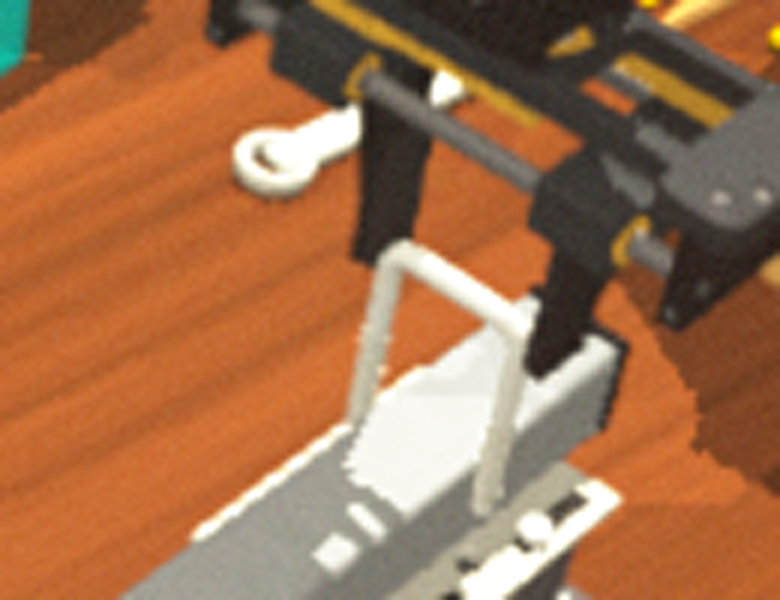

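View pics/qtop.png

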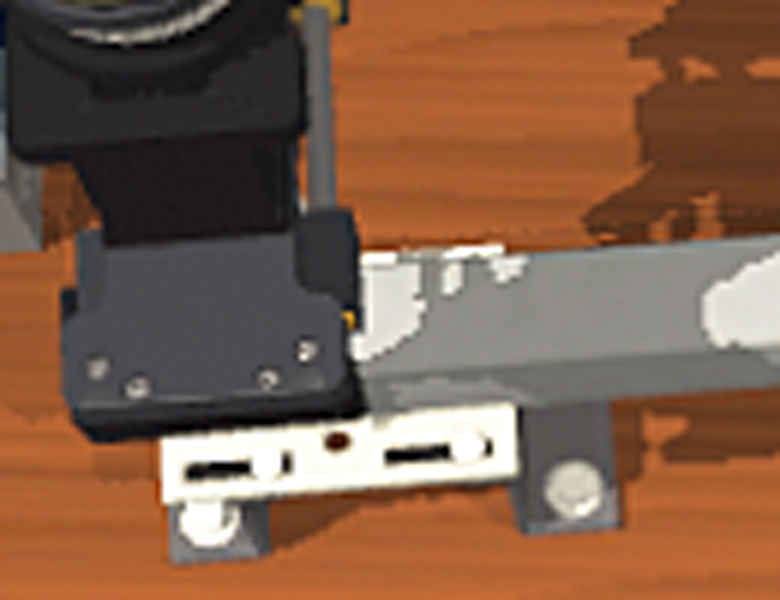

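Emit:
carry_out(
  steps=[
    {"xyz": [0,0,0.5],"spin": 0},
    {"xyz": [0,0,1],"spin": 0},
    {"xyz": [0,0,1.5],"spin": 0},
    {"xyz": [0,0,1.8],"spin": 0},
    {"xyz": [0,0,1.8],"spin": 0},
  ],
)

```text
time_s: 21.75
eef_pos: [645.2, 154.7, 136.8]
tcp_rot: [0.665, 0.747, -0.001, -0.0]
wrist_force: [-0.2, 0.4, -1.4]
opening: 0.662
```

```bash
python3 look.py r
```

```text
21.85 [645.70904096 154.76733168 137.53967143] 0.6619559698164147 [ 6.64559069e-01  7.47235735e-01 -5.46329306e-06  2.91346822e-05] [-1.26652852  0.14743633 -0.97229303] (array([-1.26 , -0.219, -7.746]), np.float64(0.0022))
```

View pics/rscene.png

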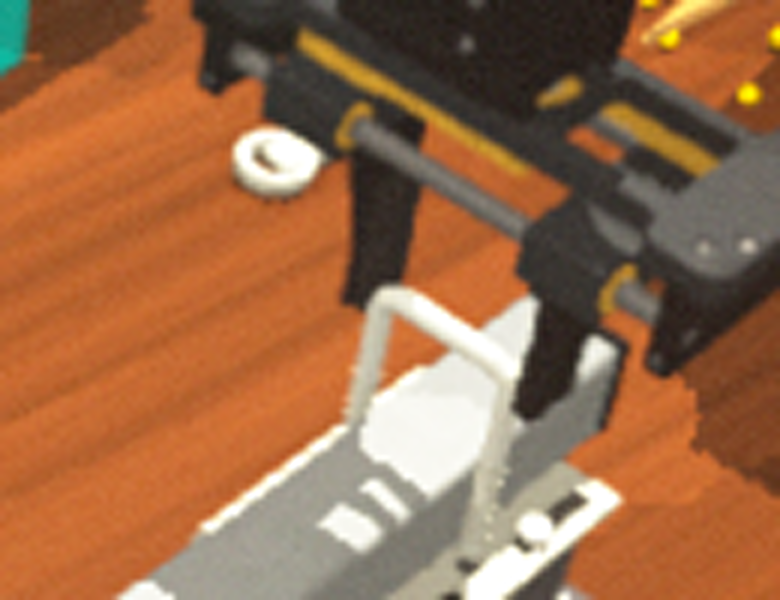

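View pics/rtop.png

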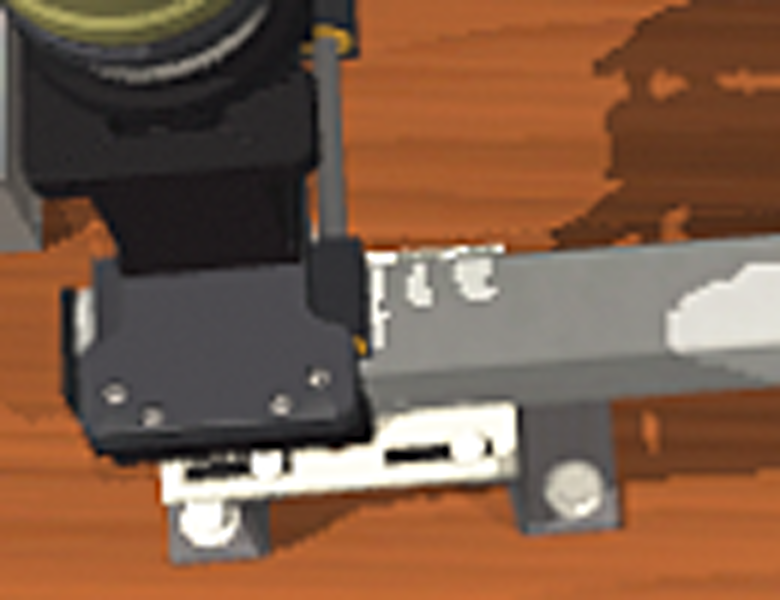

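Run:
```python
from fit2 import *
np.set_printoptions(precision=2,suppress=True)
im=cv2.imread("pics/rscene_full.png"); cv2.imwrite("pics/rz.png",cv2.resize(im[230:290,415:480],None,fx=10,fy=10,interpolation=cv2.INTER_CUBIC))
ax=np.array([-.1146,.9934,0]); pe=np.array([.9934,.1146,0])
hp=np.array([671.8,150.3,65]) # hole as seen by scene
q=lambda X:(proj("scene",X)[0]+.5-[415,230])*10-.5
for a in(-4,-2,0,2,4): print(a,q(hp+ax*a),q(hp+ax*a+[0,0,6]))
```

```text
-4 [215.93 453.69] [221.43 432.52]
-2 [222.29 448.61] [227.81 427.44]
0 [228.64 443.55] [234.18 422.38]
2 [234.98 438.49] [240.54 417.32]
4 [241.3  433.45] [246.88 412.28]
```

View pics/rz.png

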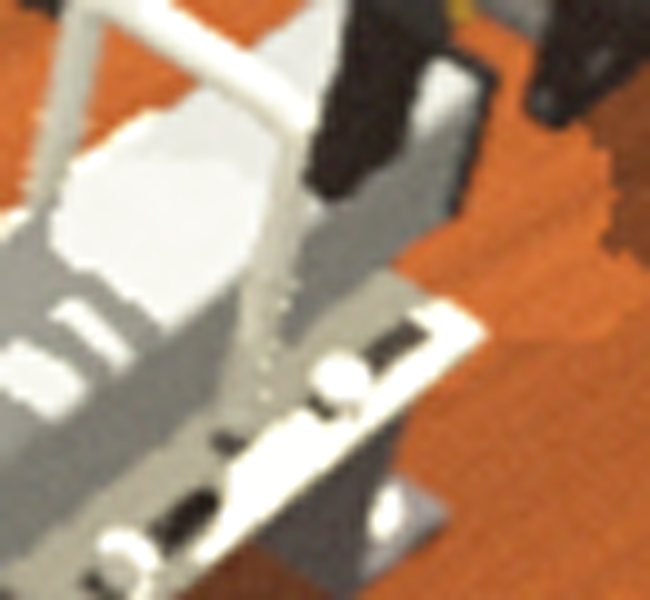

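Emit:
carry_out(
  steps=[
    {"xyz": [-0.1,0,0.1],"spin": 0},
    {"xyz": [-0.1,0,0.3],"spin": 0},
    {"xyz": [-0.1,0,0.5],"spin": 0},
    {"xyz": [-0.1,0,0.7],"spin": 0},
    {"xyz": [-0.1,0,0.8],"spin": 0},
  ],
)

```text
time_s: 22.35
eef_pos: [645.6, 153.8, 129.2]
tcp_rot: [0.665, 0.747, -0.0, -0.0]
wrist_force: [-0.2, 0.3, -0.6]
opening: 0.664
```

Emit:
carry_out(
  steps=[
    {"xyz": [0,0,0.1],"spin": 0},
    {"xyz": [0,0,0.2],"spin": 0},
    {"xyz": [0,0,0.2],"spin": 0},
  ],
)

```text
time_s: 22.65
eef_pos: [645.7, 153.8, 127.5]
tcp_rot: [0.665, 0.747, -0.0, -0.0]
wrist_force: [0.7, 0.2, -1.2]
opening: 0.666
```

Emit:
carry_out(
  steps=[
    {"xyz": [0,0,0.1],"spin": 0},
    {"xyz": [0,0,0.2],"spin": 0},
    {"xyz": [0,0,0.2],"spin": 0},
  ],
)

```text
time_s: 22.95
eef_pos: [645.7, 153.8, 125.4]
tcp_rot: [0.665, 0.747, -0.0, -0.0]
wrist_force: [-0.5, 0.0, -0.9]
opening: 0.664
```

```bash
python3 look.py t; python3 -c "
import cv2
im=cv2.imread('pics/tscene_full.png'); cv2.imwrite('pics/tz.png',cv2.resize(im[230:290,415:480],None,fx=10,fy=10,interpolation=cv2.INTER_CUBIC))"
```

```text
23.05 [645.79158162 153.77539724 125.55477926] 0.6637760349781032 [6.64566188e-01 7.47229403e-01 1.98775285e-05 2.66994370e-06] [-0.04595183 -0.04812312 -1.14332169] (array([-1.16 , -0.216, -8.945]), np.float64(0.0022))
```

View pics/tz.png

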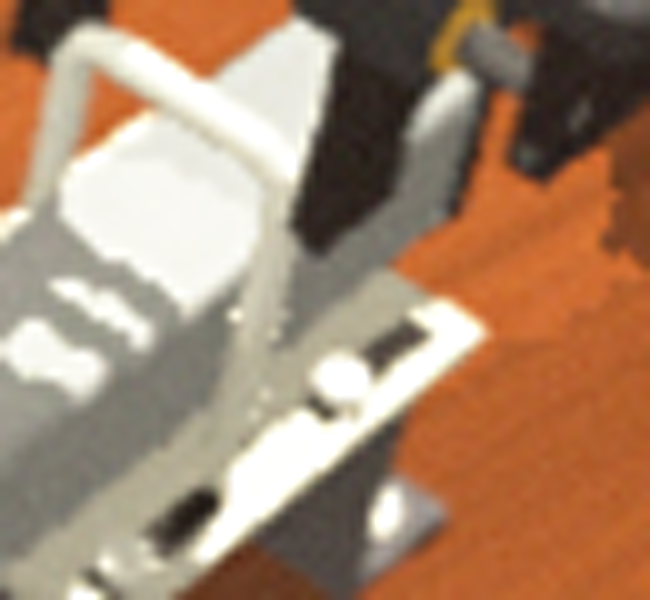

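Emit:
carry_out(
  steps=[
    {"xyz": [0,0,0.2],"spin": 0},
    {"xyz": [0,0,0.4],"spin": 0},
    {"xyz": [0,0,0.6],"spin": 0},
    {"xyz": [0,0,0.6],"spin": 0},
  ],
)

```text
time_s: 23.45
eef_pos: [645.5, 153.8, 119.1]
tcp_rot: [0.665, 0.747, -0.0, -0.0]
wrist_force: [0.1, 0.2, -0.4]
opening: 0.662
```

Emit:
carry_out(
  steps=[
    {"xyz": [0,0,0.2],"spin": 0},
    {"xyz": [0,0,0.4],"spin": 0},
    {"xyz": [0,0,0.6],"spin": 0},
    {"xyz": [0,0,0.6],"spin": 0},
  ],
)

```text
time_s: 23.85
eef_pos: [645.6, 153.8, 113.2]
tcp_rot: [0.665, 0.747, -0.0, -0.0]
wrist_force: [-0.6, 0.7, -1.1]
opening: 0.664
```

Emit:
carry_out(
  steps=[
    {"xyz": [0,0,0.2],"spin": 0},
    {"xyz": [0,0,0.4],"spin": 0},
    {"xyz": [0,0,0.6],"spin": 0},
    {"xyz": [0,0,0.6],"spin": 0},
  ],
)

```text
time_s: 24.25
eef_pos: [645.6, 153.8, 107.2]
tcp_rot: [0.665, 0.747, -0.0, -0.0]
wrist_force: [-0.8, 0.0, -1.2]
opening: 0.661
```

```bash
python3 look.py u; python3 -c "
import cv2
im=cv2.imread('pics/uscene_full.png'); cv2.imwrite('pics/uz.png',cv2.resize(im[230:290,415:480],None,fx=10,fy=10,interpolation=cv2.INTER_CUBIC))"
```

```text
24.35 [645.75682864 153.80869858 107.50104845] 0.6611097411698652 [ 6.64537213e-01  7.47255171e-01 -1.64543431e-05 -3.64689555e-05] [ 0.08065489  0.3320831  -0.13114968] (array([ -1.164,  -0.214, -10.75 ]), np.float64(0.0023))
```

View pics/uz.png

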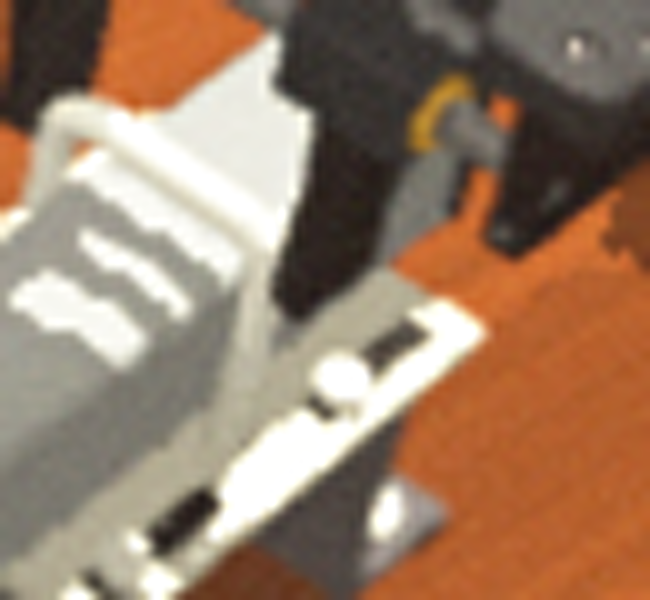

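Going in with no resistance. About 10 mm remain.

Emit:
carry_out(
  steps=[
    {"xyz": [0,0,0.2],"spin": 0},
    {"xyz": [0,0,0.4],"spin": 0},
    {"xyz": [0,0,0.6],"spin": 0},
    {"xyz": [0,0,0.6],"spin": 0},
  ],
)

```text
time_s: 24.75
eef_pos: [645.6, 153.8, 101.1]
tcp_rot: [0.665, 0.747, -0.0, -0.0]
wrist_force: [0.4, -0.5, -1.0]
opening: 0.661
```

Emit:
carry_out(
  steps=[
    {"xyz": [0,0,0.1],"spin": 0},
    {"xyz": [0,0,0.2],"spin": 0},
    {"xyz": [0,0,0.2],"spin": 0},
  ],
)

```text
time_s: 25.05
eef_pos: [645.7, 153.8, 99.4]
tcp_rot: [0.665, 0.747, -0.0, -0.0]
wrist_force: [-0.1, 0.1, -0.5]
opening: 0.663
```

Emit:
carry_out(
  steps=[
    {"xyz": [0,0,0.1],"spin": 0},
    {"xyz": [0,0,0.2],"spin": 0},
    {"xyz": [0,0,0.2],"spin": 0},
  ],
)

```text
time_s: 25.35
eef_pos: [645.9, 153.8, 99.1]
tcp_rot: [0.665, 0.747, 0.0, -0.0]
wrist_force: [-3.0, -0.1, 6.1]
opening: 0.662
```

```bash
python3 look.py v; python3 -c "
import cv2
im=cv2.imread('pics/vscene_full.png'); cv2.imwrite('pics/vz.png',cv2.resize(im[230:290,415:480],None,fx=10,fy=10,interpolation=cv2.INTER_CUBIC))"
```

```text
25.45 [645.91191264 153.79394069  99.09393047] 0.6598599586899273 [ 6.64571040e-01  7.47224946e-01  4.00836174e-04 -2.27755286e-04] [-3.57458619 -0.49337732  6.75268772] (array([ -1.151,  -0.225, -11.592]), np.float64(0.0022))
```

View pics/vz.png

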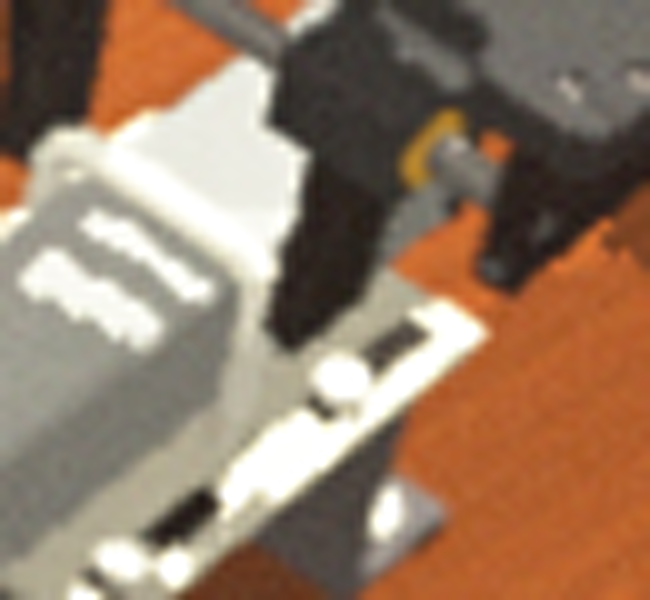

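Emit:
carry_out(
  steps=[
    {"xyz": [0,0,0],"spin": 0},
    {"xyz": [0,0,0],"spin": 0},
    {"xyz": [0,0,0],"spin": 0},
    {"xyz": [0,0,0],"spin": 0},
    {"xyz": [0,0,-1],"spin": 0},
    {"xyz": [0,0,-3],"spin": 0},
    {"xyz": [0,0,-5],"spin": 0},
    {"xyz": [0,0,-6],"spin": 0},
    {"xyz": [0,0,-6],"spin": 0},
  ],
  claw=0.95,
)

```text
time_s: 26.35
eef_pos: [647.0, 153.8, 159.6]
tcp_rot: [0.665, 0.747, 0.002, 0.001]
wrist_force: [1.3, 1.0, 0.9]
opening: 0.944
```

```bash
python3 look.py w; python3 -c "
import cv2
im=cv2.imread('pics/wscene_full.png'); cv2.imwrite('pics/wz.png',cv2.resize(im[230:290,405:480],None,fx=10,fy=10,interpolation=cv2.INTER_CUBIC))"
```

```text
26.45 [645.56804576 153.89537243 157.245975  ] 0.9497756774108469 [ 6.64499776e-01  7.47288441e-01 -2.90988429e-05 -1.80407858e-04] [-0.3918911  -0.24069784 -1.088532  ] (array([-1.173, -0.197, -5.776]), np.float64(0.0024))
```

View pics/wz.png

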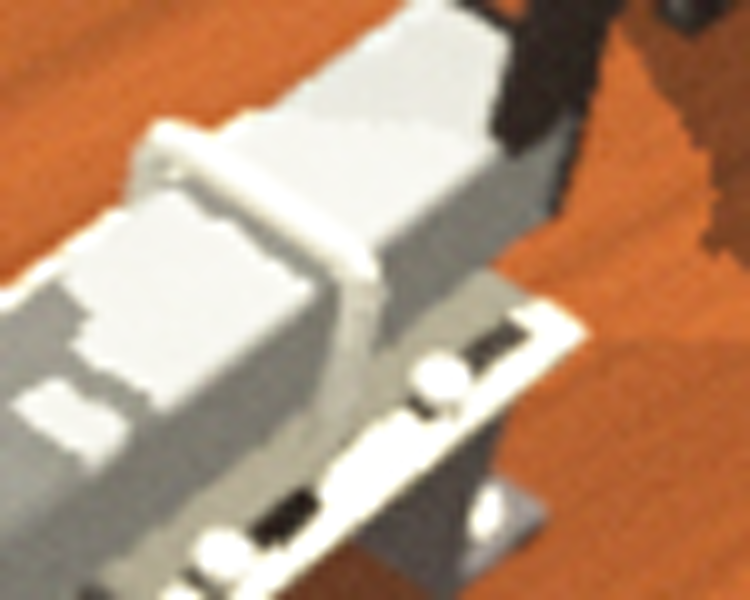

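Emit:
carry_out(
  steps=[
    {"xyz": [-0.4,0,0],"spin": 0},
    {"xyz": [-0.4,0,0],"spin": 0},
    {"xyz": [-0.4,0,0],"spin": 0},
    {"xyz": [-0.4,0,0],"spin": 0},
    {"xyz": [-0.4,0,0],"spin": 0},
    {"xyz": [-0.4,0,1.5],"spin": 0},
    {"xyz": [-0.4,0,3],"spin": 0},
    {"xyz": [-0.4,0,3.8],"spin": 0},
    {"xyz": [-0.4,0,4],"spin": 0},
    {"xyz": [-0.4,0,4],"spin": 0},
  ],
  claw=0,
)

```text
time_s: 27.45
eef_pos: [645.9, 149.7, 116.8]
tcp_rot: [0.665, 0.747, -0.001, -0.0]
wrist_force: [0.4, 0.5, -0.3]
opening: 0.124
```

Emit:
carry_out(
  steps=[
    {"xyz": [0,0,0.1],"spin": 0},
    {"xyz": [0,0,0.2],"spin": 0},
    {"xyz": [0,0,0.3],"spin": 0},
    {"xyz": [0,0,0.3],"spin": 0},
  ],
)

```text
time_s: 27.85
eef_pos: [646.3, 149.9, 114.7]
tcp_rot: [0.665, 0.747, 0.0, 0.0]
wrist_force: [-0.4, -0.3, 0.6]
opening: 0.003
```

Emit:
carry_out(
  steps=[
    {"xyz": [0,0,0.1],"spin": 0},
    {"xyz": [0,0,0.2],"spin": 0},
    {"xyz": [0,0,0.2],"spin": 0},
  ],
)

```text
time_s: 28.15
eef_pos: [646.5, 149.9, 113.3]
tcp_rot: [0.665, 0.747, 0.0, 0.0]
wrist_force: [-1.1, -0.2, 3.7]
opening: 0.006
```

Emit:
carry_out(
  steps=[
    {"xyz": [0,0,0.15],"spin": 0},
    {"xyz": [0,0,0.15],"spin": 0},
    {"xyz": [0,0,0.15],"spin": 0},
  ],
)

```text
time_s: 28.45
eef_pos: [646.6, 149.9, 113.0]
tcp_rot: [0.665, 0.747, 0.001, -0.0]
wrist_force: [-3.3, -0.5, 9.6]
opening: 0.003
```

Emit:
carry_out(
  steps=[
    {"xyz": [0,0,-1],"spin": 0},
    {"xyz": [0,0,-4],"spin": 0},
    {"xyz": [0,0,-8],"spin": 0},
    {"xyz": [-5,-5,-12],"spin": 0},
    {"xyz": [-10,-10,-12],"spin": 0},
    {"xyz": [-15,-15,-12],"spin": 0},
    {"xyz": [-20,-18,-12],"spin": 0},
    {"xyz": [-24,-18,-12],"spin": 0},
    {"xyz": [-24,-18,-12],"spin": 0},
    {"xyz": [-24,-18,-12],"spin": 0},
  ],
)

```text
time_s: 29.45
eef_pos: [493.3, -116.4, 231.4]
tcp_rot: [0.668, 0.744, 0.001, -0.0]
wrist_force: [0.1, -0.1, 0.8]
opening: 0.005
```

Emit:
carry_out(
  steps=[
    {"xyz": [0,0,0],"spin": 0},
    {"xyz": [0,0,0],"spin": 0},
    {"xyz": [0,0,0],"spin": 0},
  ],
)

```text
time_s: 29.75
eef_pos: [496.2, -107.4, 230.9]
tcp_rot: [0.663, 0.748, -0.0, 0.0]
wrist_force: [-0.0, -0.7, -0.7]
opening: 0.006
```

```bash
python3 look.py x; python3 -c "
import cv2
im=cv2.imread('pics/xscene_full.png'); cv2.imwrite('pics/xz.png',cv2.resize(im[230:290,405:480],None,fx=10,fy=10,interpolation=cv2.INTER_CUBIC))"
```

```text
29.85 [ 495.99776248 -107.83312138  230.84405344] 0.006084263835510458 [ 6.63424822e-01  7.48242720e-01 -5.65313134e-04  1.28620520e-04] [ 0.08513207 -0.4649207   0.11975419] (array([23.021, 17.785,  1.551]), np.float64(0.0052))
```

View pics/xz.png

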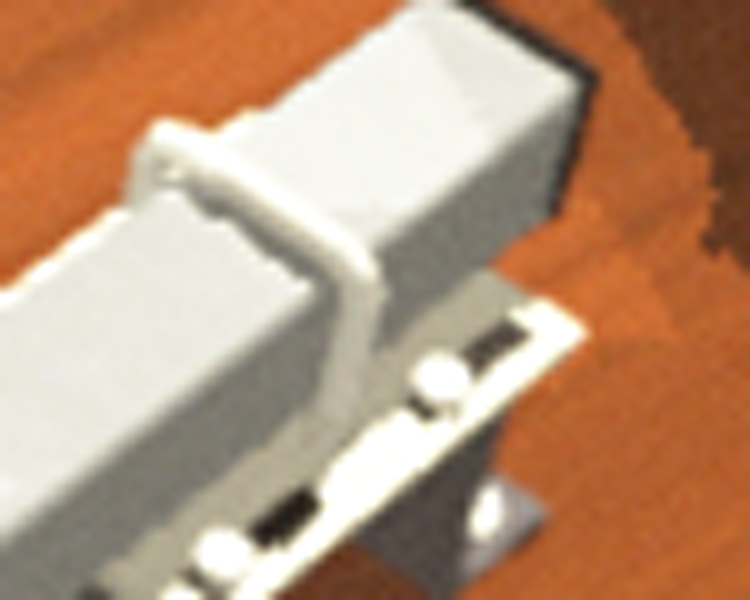

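View pics/xtop.png

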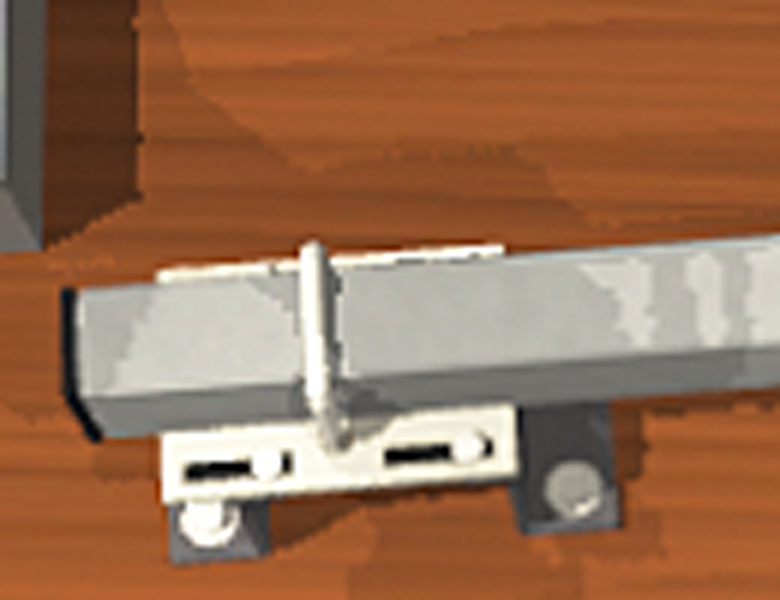

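View pics/xscene_full.png

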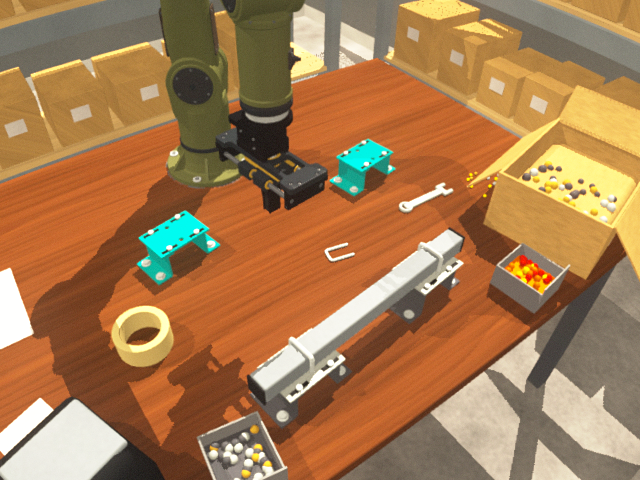

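The pictures show the U-bolt seated. In the top crop both legs enter the plate, the near one at about (335,437), and the crown lies across the rail. In the scene view the smaller U-bolt, tape and spanner are where they started.

```bash
python3 -c "
from station import job; print(job.job_done())"
```

```text
the job is handed in; nothing more can be done
None
```

The larger U-bolt is fitted at the open bracket, with both legs through the saddle-plate holes and its crown resting on the rail. I handed the job in at about 30 s of the 72 s allowed.

- **How it went:** The first pick, gripping across the crown at 3 N, slipped and the U-bolt flipped over on the bench. I then gripped it across both legs by the crown. Easing the grip let the legs swing down, and a small shake brought them to vertical. I lowered it over the rail into the holes, and the force stayed near zero until the crown met the rail.
- **Height check:** After letting go, I pressed the closed fingers lightly on the crown. Contact was at 113.0–113.3 mm, against the expected 113 mm. The press reached about 10 N, below the 15 N that would slide the plate.
- **Pictures:** The last views show the legs in the plate and the crown across the rail. The smaller U-bolt, tape and spanner look unmoved.
- **Not confirmed:** The tips below the plate were not visible, so full depth rests on the crown height. The two cameras disagreed by about 2–3 mm on positions. A free fit from one view also gave an implausible crown height, so I relied on a constrained fit and the force readings.

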